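# Refit the suction unit in the oil tank and clamp it

## Task

Refit the suction unit in the blue oil tank: its foot is longer than the tank's port, so tilt the unit to pass the foot through the port, then bring it upright inside with the foot toward the filler-cap end and set its flange flat on the gasket, square with the port and covering it. Swing the tank's clamp aside if it is in the way, and afterwards fully round, so that its nose is square over the flange, and let go. Do not drop the unit, and leave the other things on the bench where they are.

Things in the scene. Friction and masses are not known exactly. Their poses are not given: they have to be found in the camera images.
- suction_unit: suction unit, rigid, L-shaped, 0.24 to 0.39 kg, 124 mm tall, at first standing upright on its foot in the white tray. Origin: underside of the foot, under the stem's axis; z up along the stem. Foot: flat steel strainer box, x = -90 to +14 mm (long end along -x), y = +-22, z = 0 to 22 mm. Above it an 18 mm round stem (25 mm brass nut at each end), then flange and block (see their points)
- unit_flange (a point): centre of the underside of the unit's flange: unit frame x = y = 0, z = 78 mm, axes of the unit. The flange is an aluminium plate 92 (x) x 80 (y) x 6 mm centred on the stem, its top at z = 84 mm
- unit_block (a point): centre of the unit's aluminium outlet block (unit frame x = y = 0, z = 104 mm), axes of the unit: 40 (x) x 26 (y) x 40 mm, standing on the flange from z = 84 to 124 mm; a 20 mm brass stub stands 8 mm out of its +x face, at z = 107 mm. Grasp it across its 26 mm (along y) from above
- tank: blue steel oil tank, fixed, 184 x 148 x 92 mm. Origin: on the bench under the port's centre; z up. It reaches from x = -130 (end with black filler cap and sight gauge) to +54 mm, y = +-74 mm; walls and top plate 4 mm, inner floor at z = 8 mm. On its top: filler cap 34 mm wide, 16 mm high at x = -103, y = -40; clamp post at x = 0, y = +62, up to 24 mm above the top
- tank_port (a point): centre of the port on the tank's top face (tank frame z = 92 mm), axes of the tank. The port is a rectangular hole through the 4 mm top plate, 66 mm in x, 56 mm in y, with a flush black gasket round it. With the unit fitted, unit_flange lies here, the unit's axes along the tank's, and the foot hangs 6 mm above the tank's floor
- clamp (a joint): swing clamp on the tank, rad, 0 to 1.75, about the vertical post; stays where left. 0: nose square over the flange (nose along the tank's -y, knob arm along -x). Growing = clockwise from above: knob goes outward to +y, nose to -x. Nose: 32 mm from post axis, 14 mm wide, underside 101 mm above the bench, 3 mm above a seated flange; in the flange's way below about 1.3
- clamp_knob (a point): middle of the red knob on the clamp's arm, 50 mm from the post's axis: upright, round, 16 mm thick, 24 mm tall, middle 130 mm and top 142 mm above the bench; below it a 10 mm stalk down to the arm's top at 108 mm. About 1.2 N moves it
- clamp_pivot (a point): the clamp post's axis at the knob's mid-height (130 mm above the bench), tank frame x = 0, y = 62 mm
- drip_tray: white enamel oval tray, fixed, 176 (x) x 252 (y) x 32 mm, floor 2 mm thick; origin at its underside's centre; the unit stands in it
- threadlock: loose bystander: flat red bottle with a cream nozzle, 24 x 44 x 137 mm, standing; origin at its foot
- gear_pump: loose bystander: grey gear pump standing on its pinion, 64 x 112 x 104 mm; origin at its foot
- spray_can: loose bystander: spray can with orange cap, 53 mm across, 186 mm tall; origin at its foot
- steel_cup: loose bystander: open steel cup, 70 mm across, 55 mm tall; origin at its foot
- grease_tin: loose bystander: green and yellow tin, 67 mm across, 58 mm tall; origin at its foot
- piston: loose bystander: piston, crown up, 68 mm across, 59 mm tall; origin at its foot
Not all that is in view belongs to the job. Leave any purple look-alike of the suction_unit alone.

How it is judged (in metres and radians):
On the way:
1. the suction unit is fitted: upright with its foot inside the tank and its flange on the port, the clamp still clear of it (horizontal distance between unit_flange and tank_port below 0.01 m and z of unit_flange in the frame of tank_port between -0.004 and 0.004 m and angle between suction_unit's own z axis and vertical below 0.06 rad and value of joint clamp above 0.4 rad), for 0.2 s.
At the end, for the whole second after the job is handed in: The unit's flange lies flat on the tank's port (underside within 4 mm of the top face, upright within 0.06 rad), centred on it within 10 mm and square with it within 0.17 rad, foot inside the tank; the clamp is swung over it to within 0.2 rad of square; everything is at rest (horizontal distance between unit_flange and tank_port below 0.01 m and z of unit_flange in the frame of tank_port between -0.004 and 0.004 m and angle between suction_unit's own z axis and vertical below 0.06 rad and angle between the x axis of suction_unit and the x axis of tank, either way round below 0.17 rad and value of joint clamp below 0.2 rad and linear speed of suction_unit below 0.02 m/s); the robot touches nothing.
It fails at once if the unit is dropped (falls faster than 0.5 m/s with no finger on it) (linear speed of suction_unit above 0.5 m/s and contact force between the fingers and suction_unit below 0.2 N).
It fails at once if a bystander is shifted by more than 40 mm (distance of any of threadlock, gear_pump, spray_can, steel_cup, grease_tin, piston from where it was at the start of the episode above 0.04 m).
It fails at once if a standing bystander is tipped over (angle between any of threadlock, gear_pump, spray_can, steel_cup, grease_tin, piston's own z axis and vertical above 0.5 rad).
It also fails if it takes over 72 s, if anything falls off the work surface, if the arm or the gripper's body presses on something with over 40 N, if the wrist force passes 120 N, or if a joint passes its speed limit or range.

## Robot

A 6-joint arm with a two-finger parallel gripper is mounted at the origin on a cart in front of the work surface, level with it; the furniture and walls round the work are solid. World frame = base frame: x ahead of the robot, y to its left, z up, the work surface at z = 0. Lengths are in mm, angles in rad, forces in N, time in s.
With the tool pointing down it reaches from about 325 to 875 mm from the base axis. Payload 4.4 kg.
Tool frame: the origin (TCP) lies midway between the tips of the shut fingers; the grasp point (between the pads) lies env.tcp_to_grasp behind it (env.tcp_to_grasp is the distance from the TCP to the grasp point, in mm); z points along the fingers, y is the line along which they close (so a half turn about z gives the same grasp; the last joint's range is limited). The gripper opens to 85 mm and grips with 20 to 120 N. Pads are 22 mm wide; open, the fingers measure 114 mm over their backs; the gripper's body (76 mm by 85 mm) begins 54 mm behind the grasp point. The pads swing forward as they close: fully open they stand 13 mm farther back than shut.
Start: joints at [-1.437, 0.207, 1.542, -0, 1.393, -0.15], TCP at [161.543, -551.843, 191.582] pointing down, gripper open.
Joint ranges: [-2.73, 2.73], [-0.86, 2.22], [0.23, 2.46], [-1.11, 4.25], [0.08, 2.63], [-2.82, 2.82]. Speed limits (rad/s): [2.79, 2.79, 3.14, 3.14, 3.14, 3.14].

## Interface

Orientations are given as a rotation vector (axis times angle).
In Python, from plant import env gives the robot as it stands.
- The arm moves only by the tool carry_out, never from a script. Its argument "motion" is a list of rows, each a list of 5 numbers: the closure, from -1 (fully open) to 1 (shut), then the shift along the tool's x, y, z normalised to -1 to 1, where 1 is 0.25 m, then the turn about the tool's z normalised to -1 to 1, where 1 is 180 degrees. A call has exactly 8 rows; each row is the pose to reach, as a shift and turn from the pose commanded when the call began, along the tool's axes at that moment, turning the shorter way round; what a row does not reach only later rows make up. A row lasts 1/12 s, in which the tool goes at most 41.7 mm and 7.16 degrees, less where a joint would pass 70% of its speed; a pose out of reach is approached as far as the arm can. A call with a number of a shift or a turn outside -1 to 1 is refused whole. A call with a gripper value outside its range is refused whole. The fingers move at their own pace and stop on an object; the grip force is fixed at half the most. Time passes only in rows, so rows that repeat a pose let the fingers close, or fill a call up. It gives the time, the measured TCP pose, the force, the opening and the grip force at its end, in the units of the state.
- env.get_obs(): the state, without advancing time (a new reading comes with each control period).
- env.grab_frame(name): name is "scene" or "top" or "wrist"; returns the picture (420x560x3 uint8, blue, green, red); there is no depth.
- env.calibration(name): a dict with "fov_y" (degrees; the focal length in pixels is half the picture's height over the tangent of half this angle, whatever the lens; pixels are square), "cx", "cy" (the principal point, pixels), "dist" ([k1, k2, p1, p2, k3] as OpenCV has them; the pictures are not rectified), "world_to_cam" (4x4, takes a point from world to camera coordinates). Camera axes: x right, y up, looking along -z (the intrinsics and any distortion apply to the point x, -y, -z); pixel columns grow to the right and rows downward; lengths in mm; the calibration is good to about 2 mm. A picture is of the moment at which its call begins: read the wrist's pose just before it. calibration takes no time and is no camera call; for the wrist camera it gives the pose at the moment of the call.
- env.sign_off(): hands the job in; it is judged then, once.
The state is a dict: "t": time; "joint_positions": joint angles; "qvel": joint speeds; "effort": joint torques, N m; "eef_pos": TCP position; "ee_rot": TCP orientation; "wrist_force": force on the tool from outside, world axes, zero at the start; "moment": the same for the moment, N m; "width": finger opening in mm; "grasp_force": force on a finger pad.
Only numpy, scipy, OpenCV 4.12 (cv2) and the standard library are available. Lean on these libraries where they do the work, as an engineer would, in place of code of your own. Each camera call takes 0.05 s, during which the arm holds its last target. There are 200 camera calls.

## Working session

There is one attempt and no reset: what is moved stays moved. The work goes in short steps, Python scripts to look and compute and a tool call to move; the robot and the scene stay as the last step left them, time stands still between calls to the robot, and variables do not carry over. Pictures are saved under pics/ and viewed, at most 11 in all, crops included, and the job is handed in when it is done.

Besides the shell and the picture viewer there is one more tool, called after "Request:" by a JSON object that holds its "api" and its "payload". carry_out: Moves the arm, as the interface text tells. Scaled input: -1 to 1 covers 0.25 m each way for a shift and 180 degrees each way for a turn. Its arguments: {"type":"object","properties":{"motion":{"type":"array","items":{"type":"array","items":{"type":"number"}}}},"required":["motion"]}

```bash
ls; mkdir -p pics
cat > h.py <<'E'
import numpy as np,cv2
from plant import env
def K(c):
    f=210/np.tan(np.radians(c["fov_y"])/2); return np.array([[f,0,c["cx"]],[0,f,c["cy"]],[0,0,1]])
def snap(n,fn):
    c=env.calibration(n); im=env.grab_frame(n); cv2.imwrite("pics/"+fn,im); return im,c
F=np.diag([1,-1,-1])
def ray(c,uv):
    p=cv2.undistortPoints(np.array([[uv]],float),K(c),np.array(c["dist"],float))[0,0]
    T=np.array(c["world_to_cam"]); R=T[:3,:3]; o=-R.T@T[:3,3]
    d=R.T@np.array([p[0],-p[1],-1]); return o,d/np.linalg.norm(d)
def tri(*cu):
    A=np.zeros((3,3));b=np.zeros(3);rs=[ray(c,u) for c,u in cu]
    for o,d in rs: M=np.eye(3)-np.outer(d,d);A+=M;b+=M@o
    X=np.linalg.solve(A,b); return X,[np.linalg.norm(np.cross(X-o,d)) for o,d in rs]
def atz(c,uv,z): o,d=ray(c,uv); return o+d*(z-o[2])/d[2]
def proj(c,X):
    T=np.array(c["world_to_cam"]); X=np.atleast_2d(np.array(X,float)); P=(T[:3,:3]@X.T).T+T[:3,3]
    return cv2.projectPoints(P*[1,-1,-1],np.zeros(3),np.zeros(3),K(c),np.array(c["dist"],float))[0][:,0]
E
python3 - <<'E'
from h import *
s,c=snap("scene","s0.png");t,c2=snap("top","t0.png")
cv2.imwrite("pics/st0.png",np.vstack([s,t])[:, :] if 0 else cv2.resize(np.hstack([s,t]),(800,300)))
print(env.tcp_to_grasp); o=env.get_obs(); print({k:np.round(v,3) for k,v in o.items()})
for n in("scene","top"): k=env.calibration(n); print(n,ray(k,(280,210)))
E
```

```text
pics
18.700000000000003
{'t': np.float64(0.1), 'joint_positions': array([-1.437,  0.207,  1.543,  0.   ,  1.394, -0.15 ]), 'qvel': array([-0.   , -0.003, -0.003, -0.001, -0.001,  0.   ]), 'effort': array([-1.0000e-03, -3.8410e+01, -2.9255e+01, -0.0000e+00,  5.0000e-03,
       -0.0000e+00]), 'eef_pos': array([ 161.435, -551.057,  190.5  ]), 'ee_rot': array([-3.108, -0.446, -0.   ]), 'wrist_force': array([ 0.297, -0.133, -0.796]), 'moment': array([0.017, 0.022, 0.012]), 'grasp_force': np.float64(0.0), 'width': np.float64(85.177)}
scene (array([-313.7932326 ,  790.03411524, 1118.98160358]), array([ 0.54792774, -0.51245136, -0.66118741]))
top (array([ 443.87850389,   -5.11799852, 1706.01162355]), array([ 0.05321623, -0.01113441, -0.99852094]))
```

View pics/s0.png

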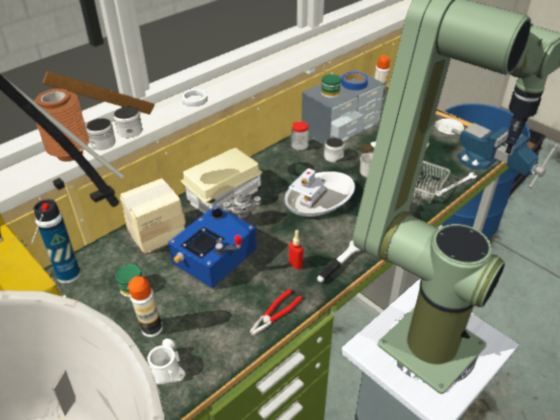

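View pics/t0.png

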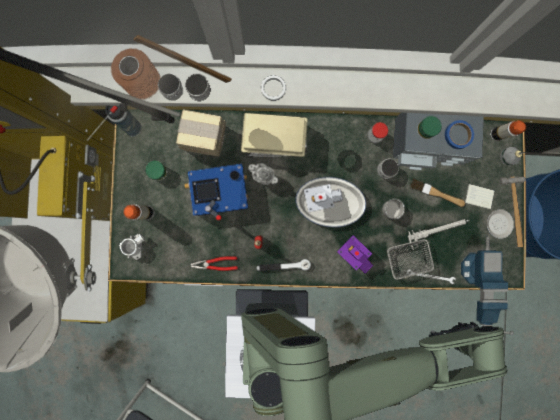

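The tank is at about (218,190) in top and (212,245) in scene. The tray with the grey unit is at (330,202) in top and (320,192) in scene. The purple look-alike lies at (354,253) in top and I will leave it alone. I'll enlarge the tank and tray in both views.

Run:
```python
import cv2,numpy as np
s=cv2.imread("pics/s0.png");t=cv2.imread("pics/t0.png")
z=lambda a,f:cv2.resize(a,None,fx=f,fy=f,interpolation=cv2.INTER_CUBIC)
cv2.imwrite("pics/ct.png",z(t[155:235,180:375],4.1))   # 195x80
cv2.imwrite("pics/cs.png",np.vstack([z(s[200:290,160:265],5)[:, :525]]))
a=z(t[160:230,180:255],5.3)[:, :397]; b=z(t[170:240,290:375],5.3)[:, :403]
c=z(s[200:290,162:262],4)[:, :400];d=z(s[160:226,278:364],4.6)[:, :395]
def pad(i,h,w): o=np.zeros((h,w,3),np.uint8);o[:min(h,i.shape[0]),:min(w,i.shape[1])]=i[:h,:w];return o
cv2.imwrite("pics/c4.png",pad(np.vstack([np.hstack([pad(a,300,400),pad(b,300,400)]),np.hstack([pad(c,300,400),pad(d,300,400)])]),600,800))
# separate: top pair 4x each
a=z(t[158:223,182:252],5.7);b=z(t[172:237,290:370],5)
cv2.imwrite("pics/ctop.png",np.hstack([pad(a,371,400),pad(b,371,400)]))
c=z(s[203:287,162:262],4);d=z(s[160:226,278:358],5)
cv2.imwrite("pics/csc.png",np.hstack([pad(c,340,400),pad(d,340,400)]))
```

```text
(no output)
```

View pics/ctop.png

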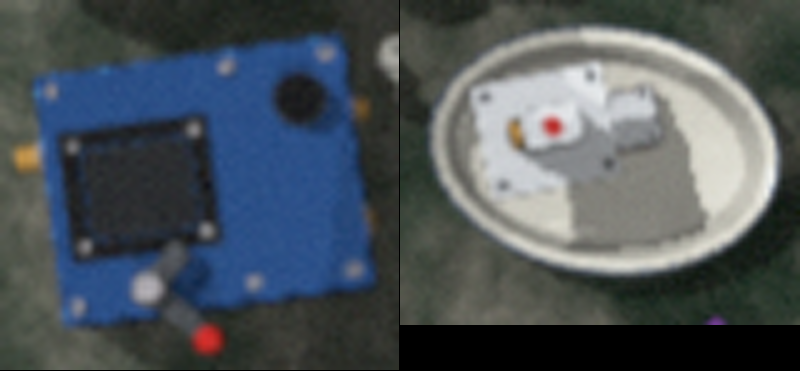

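View pics/csc.png

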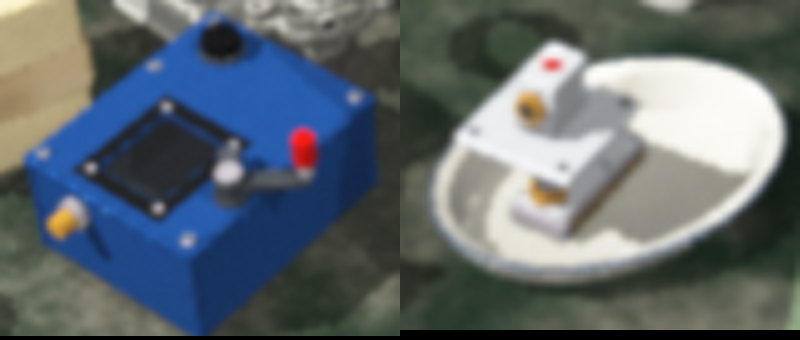

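Top crop: the tank port's corner screws are at crop (72,147), (194,130), (207,231) and (85,247), the filler cap is to the right, and the red knob is at (208,340), so the clamp is half open. The grey unit's block has a red dot at crop (553,127), its brass stub is to the left and its foot to the right. The scene crop agrees. The grey unit standing in the white tray is the real one; the other candidate is purple and lies on the bench.

Run:
```python
from h import *
T=env.calibration("top");S=env.calibration("scene")
tt=lambda u,v:(182+(u+.5)/5.7-.5,158+(v+.5)/5.7-.5); tu=lambda u,v:(290+(u-400+.5)/5-.5,172+(v+.5)/5-.5)
st=lambda u,v:(162+(u+.5)/4-.5,203+(v+.5)/4-.5); su=lambda u,v:(278+(u-400+.5)/5-.5,160+(v+.5)/5-.5)
f=lambda n,a,b:print(n,*[np.round(x,1) for x in tri((T,a),(S,b))])
P=[((72,147),(91,168)),((85,247),(158,209)),((207,231),(235,145)),((194,130),(166,107))]
Q=[]
for a,b in P: f("scr",tt(*a),st(*b)); Q.append(atz(T,tt(*a),93))
Q=np.array(Q);print("port top-only",Q.mean(0).round(1)); 
d=(Q[0]+Q[1]-Q[2]-Q[3])/2;e=(Q[1]+Q[2]-Q[0]-Q[3])/2
print("tank x yaw",np.degrees(np.arctan2(d[1],d[0])),"y",np.degrees(np.arctan2(e[1],e[0])),np.linalg.norm(d),np.linalg.norm(e))
f("knob",tt(208,340),st(303,146)); f("post",tt(148,288),st(230,172)); f("cap",tt(297,96),st(220,35))
for c in[(37,75),(343,37),(375,285),(65,325)]: print("tankcorner",atz(T,tt(*c),92).round(1))
f("dot",tu(553,127),su(551,64)); f("stub",tu(516,133),su(530,108))
H=np.array([atz(T,tu(*c),86) for c in[(485,97),(591,76),(608,163),(502,186)]])
print(H.round(1),H.mean(0)); d=H[0]+H[3]-H[1]-H[2];e=H[2]+H[3]-H[0]-H[1]
print("unit yaw",np.degrees(np.arctan2(d[1],d[0])),np.degrees(np.arctan2(e[1],e[0])),np.linalg.norm(d)/2,np.linalg.norm(e)/2)
f("flh",tu(502,186),su(562,167))
for n,z,p in[("cann",186,(131,212)),("tin",58,(155,170)),("threadl",137,(258,242)),("cup?",55,(388,170)),("pist",59,(393,209)),("chain",60,(262,172))]: print(n,atz(T,p,z).round(0))
```

```text
scr [613.4 273.5  92. ] [0.8 0.8]
scr [553.2 263.6  90.8] [0.8 0.8]
scr [564.7 190.1  91.2] [0.8 0.8]
scr [626.  200.5  91.3] [0.1 0.1]
port top-only [589.6 232.1  93. ]
tank x yaw 99.10194061275716 y -170.61596853228409 74.39171732092213 61.32804103400945
knob [498.  182.8 132.3] [0.4 0.4]
post [528.2 221.3 113.7] [0.9 0.9]
cap [645.8 137.1 105.7] [0.9 0.9]
tankcorner [657.2 297.1  92. ]
tankcorner [684.6 112.3  92. ]
tankcorner [535.3  88.6  92. ]
tankcorner [506.4 274.5  92. ]
dot [ 575.2 -156.6  125.4] [0.1 0.1]
stub [ 571.3 -134.   106.6] [1. 1.]
[[ 598.  -113.    86. ]
 [ 614.5 -185.9   86. ]
 [ 554.7 -198.7   86. ]
 [ 537.  -126.    86. ]] [ 576.06999896 -155.91093906   86.        ]
unit yaw 103.23908945808097 -167.89728095106005 74.75801549462975 61.76095052517151
flh [ 536.4 -126.6   85.9] [0.8 0.8]
cann [506. 462. 186.]
tin [662. 422.  58.]
threadl [420.  48. 137.]
cup? [ 684. -403.   55.]
pist [ 545. -421.   59.]
chain [663.  43.  60.]
```

Request:
{"api": "carry_out", "payload": {"motion": [[0.45,0.705,-0.813,0,0],[0.45,0.705,-0.813,0,0],[0.45,0.705,-0.813,0,0],[0.45,0.705,-0.813,0,0],[0.45,0.705,-0.813,0,0],[0.45,0.705,-0.813,0,0],[0.45,0.705,-0.813,0,0],[0.45,0.705,-0.813,0,0]]}}

```text
t: 0.77
eef_pos: [274.5, -303.1, 190.9]
ee_rot: [-3.106, -0.453, -0.001]
wrist_force: [-1.1, 0.8, -1.1]
width: 23.4
grasp_force: 0.0
```

Request:
{"api": "carry_out", "payload": {"motion": [[0.45,0.705,-0.813,0,0],[0.45,0.705,-0.813,0,0],[0.45,0.705,-0.813,0,0],[0.45,0.705,-0.813,0,0],[0.45,0.705,-0.813,0,0],[0.45,0.705,-0.813,0,0],[0.45,0.705,-0.813,0,0],[0.45,0.705,-0.813,0,0]]}}

```text
t: 1.43
eef_pos: [386.7, -60.2, 191.5]
ee_rot: [-3.108, -0.454, -0.001]
wrist_force: [-0.3, 0.6, -0.2]
width: 23.5
grasp_force: 0.0
```

Request:
{"api": "carry_out", "payload": {"motion": [[0.45,0.705,-0.813,0,0],[0.45,0.705,-0.813,0,0],[0.45,0.705,-0.813,0,0],[0.45,0.705,-0.813,0,0],[0.45,0.705,-0.813,0,0],[0.45,0.705,-0.813,0,0],[0.45,0.705,-0.813,0,0],[0.45,0.705,-0.813,0,0]]}}

```text
t: 2.1
eef_pos: [499.7, 183.6, 191.1]
ee_rot: [-3.109, -0.45, -0.001]
wrist_force: [-0.8, 0.1, -0.6]
width: 23.7
grasp_force: 0.0
```

Request:
{"api": "carry_out", "payload": {"motion": [[0.45,-0.007,0.001,0.1,0],[0.45,-0.007,0.001,0.2,0],[0.45,-0.007,0.001,0.3,0],[0.45,-0.007,0.001,0.3,0],[0.45,-0.007,0.001,0.3,0],[0.45,-0.007,0.001,0.3,0],[0.45,-0.007,0.001,0.3,0],[0.45,-0.007,0.001,0.3,0]]}}

```text
t: 2.77
eef_pos: [497.8, 181.0, 118.7]
ee_rot: [3.11, 0.445, 0.006]
wrist_force: [-0.5, 0.9, -0.2]
width: 23.4
grasp_force: 0.0
```

Request:
{"api": "carry_out", "payload": {"motion": [[0.45,-0.011,-0.017,0,0],[0.45,-0.022,-0.034,0,0],[0.45,-0.029,-0.053,0,0],[0.45,-0.035,-0.072,0,0],[0.45,-0.038,-0.092,0,0],[0.45,-0.04,-0.112,0,0],[0.45,-0.038,-0.132,0,0],[0.45,-0.037,-0.152,0,0]]}}

```text
t: 3.43
eef_pos: [476.4, 215.7, 116.6]
ee_rot: [-3.11, -0.446, -0.0]
wrist_force: [0.1, 0.0, -0.0]
width: 23.6
grasp_force: 0.0
```

Request:
{"api": "carry_out", "payload": {"motion": [[0.45,0,0,0,0],[0.45,0,0,0,0],[0.45,0,0,-0.1,0],[0.45,0,0,-0.2,0],[0.45,0,0,-0.3,0],[0.45,0,0,-0.4,0],[0.45,0,0,-0.4,0],[0.45,0,0,-0.4,0]]}}

```text
t: 4.1
eef_pos: [478.1, 215.2, 218.7]
ee_rot: [-3.11, -0.445, -0.007]
wrist_force: [0.4, -0.5, -0.2]
width: 23.2
grasp_force: 0.0
```

Request:
{"api": "carry_out", "payload": {"motion": [[-1,-0.021,0.768,0,-0.24],[-1,-0.021,0.768,0,-0.24],[-1,-0.021,0.768,0,-0.24],[-1,-0.021,0.768,0,-0.24],[-1,-0.021,0.768,0,-0.24],[-1,-0.021,0.768,0,-0.24],[-1,-0.021,0.768,0,-0.24],[-1,-0.021,0.768,0,-0.24]]}}

```text
t: 4.77
eef_pos: [524.4, 28.1, 214.5]
ee_rot: [-2.726, -1.556, 0.005]
wrist_force: [-0.1, -0.6, -0.9]
width: 85.5
grasp_force: 0.0
```

Request:
{"api": "carry_out", "payload": {"motion": [[-1,-0.542,0.546,0,-0.24],[-1,-0.542,0.546,0,-0.24],[-1,-0.542,0.546,0,-0.24],[-1,-0.542,0.546,0,-0.24],[-1,-0.542,0.546,0,-0.24],[-1,-0.542,0.546,0,-0.24],[-1,-0.542,0.546,0,-0.24],[-1,-0.542,0.546,0,-0.24]]}}

```text
t: 5.43
eef_pos: [573.6, -156.8, 214.8]
ee_rot: [-1.963, -2.449, 0.001]
wrist_force: [0.1, 0.5, -0.5]
width: 85.3
grasp_force: 0.0
```

Run:
```python
from h import *
from scipy.spatial.transform import Rotation as R
t,c2=snap("top","t1.png"); o=env.get_obs()
w,c=snap("wrist","w1.png")
M=R.from_rotvec(o["ee_rot"]).as_matrix(); print(o["eef_pos"].round(1),np.degrees(np.arctan2(M[1,0],M[0,0])))
a=cv2.resize(t[158:238,182:252],None,fx=5,fy=5,interpolation=2)
cv2.imwrite("pics/v1.png",np.hstack([a[:400],cv2.resize(w,(450,338))[:, :] if 0 else cv2.copyMakeBorder(cv2.resize(w,(450,338)),0,62,0,0,0)]))
print("dot proj",proj(c,[575.6,-156.3,126]))
```

```text
[ 573.6 -156.3  215. ] 102.58877782405837
dot proj [[275.48097757 200.18496043]]
```

View pics/v1.png

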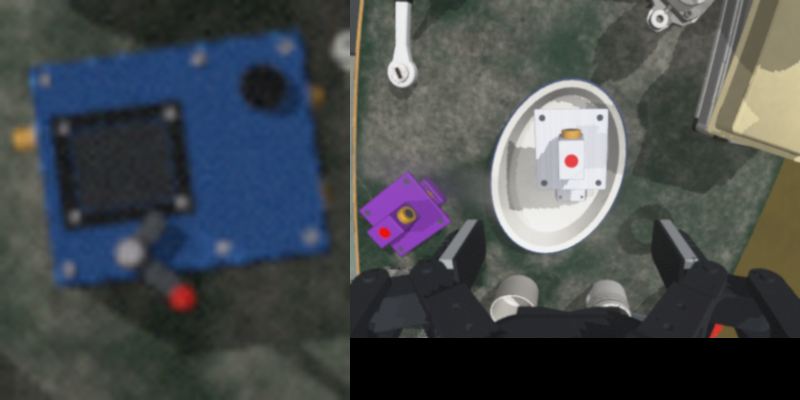

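The clamp looks unmoved: the knob in top is still at about (218,217). The wrist view shows the unit's red dot exactly where predicted. I'll check the clamp numerically.

Run:
```python
from h import *
for n in("t0","t1"):
    i=cv2.imread(f"pics/{n}.png").astype(int); b,g,r=i[...,0],i[...,1],i[...,2]
    m=(r>140)&(g<90)&(b<90); m[:, :195]=0;m[:,250:]=0;m[:180]=0;m[240:]=0
    ys,xs=np.nonzero(m); print(n,xs.mean(),ys.mean(),len(xs))
s,c=snap("scene","s1.png"); i=s.astype(int)
m=(i[...,2]>150)&(i[...,1]<80)&(i[...,0]<80); m[:220]=0;m[262:]=0;m[:,:200]=0;m[:,280:]=0
ys,xs=np.nonzero(m);print("scene",xs.mean(),ys.mean())
T=env.calibration("top")
print(atz(T,(218.3,217.5),142),atz(T,(218.3,217.5),130), proj(T,[[498,183,142],[498,183,118],[498,183,108]]))
```

```text
t0 217.6875 217.125 16
t1 218.0 217.0 9
scene 237.03030303030303 239.3939393939394
[497.06913087 181.12113097 142.        ] [497.47724007 182.55006508 130.        ] [[217.74401896 217.20435718]
 [218.59096953 217.47361122]
 [218.93641204 217.58342369]]
```

Request:
{"api": "carry_out", "payload": {"motion": [[0.45,0.695,0.001,0,0.2],[0.45,0.695,0.001,0,0.2],[0.45,0.695,0.001,0,0.2],[0.45,0.695,0.001,0,0.2],[0.45,0.695,0.001,0,0.2],[0.45,0.695,0.001,0,0.2],[0.45,0.695,0.001,0,0.2],[0.45,0.695,0.001,0,0.2]]}}

```text
t: 6.25
eef_pos: [536.4, 12.5, 216.7]
ee_rot: [2.622, 1.73, -0.0]
wrist_force: [0.0, -1.1, 0.1]
width: 23.8
grasp_force: 0.0
```

Request:
{"api": "carry_out", "payload": {"motion": [[0.45,0.563,-0.408,0,0.2],[0.45,0.563,-0.408,0,0.2],[0.45,0.563,-0.408,0,0.2],[0.45,0.563,-0.408,0,0.2],[0.45,0.563,-0.408,0,0.2],[0.45,0.563,-0.408,0,0.2],[0.45,0.563,-0.408,0,0.2],[0.45,0.563,-0.408,0,0.2]]}}

```text
t: 6.92
eef_pos: [498.8, 181.5, 216.4]
ee_rot: [3.028, 0.834, -0.0]
wrist_force: [-0.1, -0.9, -0.9]
width: 23.5
grasp_force: 0.0
```

Request:
{"api": "carry_out", "payload": {"motion": [[0.45,0,0,0.1,0],[0.45,0,0,0.2,0],[0.45,0,0,0.3,0],[0.45,0,0,0.4,0],[0.45,0,0,0.4,0],[0.45,0,0,0.4,0],[0.45,0,0,0.4,0],[0.45,0,0,0.4,0]]}}

```text
t: 7.58
eef_pos: [500.3, 182.3, 118.8]
ee_rot: [3.029, 0.831, 0.006]
wrist_force: [0.5, 0.3, 0.0]
width: 23.7
grasp_force: 0.0
```

Run:
```python
from h import *
s,c=snap("scene","s2.png");w,_=snap("wrist","w2.png")
a=cv2.resize(s[190:290,170:270],(400,400),interpolation=2)
b=cv2.resize(w[180:420,140:420],(400,343))
cv2.imwrite("pics/v2.png",np.hstack([a,cv2.copyMakeBorder(b,0,57,0,0,0)]))
o=env.get_obs();print(o["eef_pos"],o["ee_rot"],o["width"])
```

```text
[499.99923398 182.50816498 118.69388179] [3.02910442 0.83178226 0.00620897] 23.329491708374604
```

View pics/v2.png

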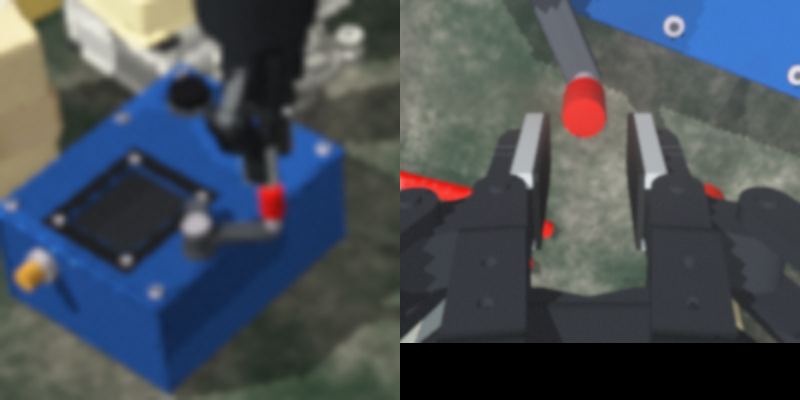

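Run:
```python
from h import *
from scipy.spatial.transform import Rotation as R
c=env.calibration("wrist");o=env.get_obs();M=R.from_rotvec(o["ee_rot"]).as_matrix();e=o["eef_pos"]
print("knob",proj(c,[[498,183,142],[498,183,118]]),"tcp",proj(c,[e,e+M@[0,0,-18.7],e+M@[0,12,0],e+M@[0,-12,0],e+M@[11,0,0]]))
S=env.calibration("scene");print("scene",proj(S,[[498,183,142],e,e+M@[0,0,-18.7]]))
T=np.array(c["world_to_cam"]);print("cam in tool",M.T@(-T[:3,:3].T@T[:3,3]-e), "cam look",M.T@(T[:3,:3].T@[0,0,-1]))
# observed: knob top ~ crop(584,117), knob bottom ~(584,80)
W=lambda u,v:((u-400)*.7+140,180+v*.7)
t=np.array([218,217.3]);TT=env.calibration("top")
print(W(584,117),W(584,80),atz(c,W(584,118),142), tri((TT,(217.8,217.2)),(c,W(584,118))))
print("tips",W(531,115),W(643,115))
```

```text
knob [[268.94724078 261.72206157]
 [269.23436002 243.11698244]] tcp [[271.85843794 241.11060465]
 [271.84710085 255.22350723]
 [293.74969395 241.12377194]
 [249.96863766 241.07604885]
 [271.87889178 222.13265899]]
scene [[236.94745729 236.46825394]
 [237.1330717  242.43563965]
 [236.72232965 237.28247981]]
cam in tool [ 7.42479700e+01 -1.94509698e-02 -1.83212531e+02] cam look [-2.94606111e-01 -7.85970465e-04  9.55618450e-01]
(268.79999999999995, 261.9) (268.79999999999995, 236.0) [497.55854461 182.82223157 142.        ] (array([497.90720198, 182.85542221, 142.61886083]), [np.float64(0.14639769861174473), np.float64(0.14639769861176732)])
tips (231.7, 260.5) (310.1, 260.5)
```

Request:
{"api": "carry_out", "payload": {"motion": [[0.45,-0.004,-0.005,0.03,0],[0.45,-0.004,-0.005,0.06,0],[0.45,-0.004,-0.005,0.07,0],[0.45,-0.004,-0.005,0.07,0],[0.45,-0.004,-0.005,0.07,0],[0.45,-0.004,-0.005,0.07,0],[0.45,-0.004,-0.005,0.07,0],[0.45,-0.004,-0.005,0.07,0]]}}

```text
t: 8.35
eef_pos: [497.0, 183.1, 99.3]
ee_rot: [3.029, 0.832, 0.001]
wrist_force: [-0.7, -0.7, -0.2]
width: 23.6
grasp_force: 0.0
```

Request:
{"api": "carry_out", "payload": {"motion": [[0.45,-0.007,-0.02,0,0],[0.45,-0.013,-0.039,0,0],[0.45,-0.015,-0.059,0,0],[0.45,-0.016,-0.079,0,0],[0.45,-0.014,-0.098,0,0],[0.45,-0.011,-0.118,0,0],[0.45,-0.002,-0.142,0,0],[0.45,0.007,-0.167,0,0]]}}

```text
t: 9.02
eef_pos: [476.6, 220.4, 99.0]
ee_rot: [-3.029, -0.832, 0.0]
wrist_force: [0.1, -2.3, -0.7]
width: 23.1
grasp_force: 0.9
```

Request:
{"api": "carry_out", "payload": {"motion": [[0.45,0,0,0,0],[0.45,0,0,0,0],[0.45,0,0,-0.1,0],[0.45,0,0,-0.2,0],[0.45,0,0,-0.3,0],[0.45,0,0,-0.45,0],[0.45,0,0,-0.45,0],[0.45,0,0,-0.45,0]]}}

```text
t: 9.68
eef_pos: [479.4, 220.7, 215.0]
ee_rot: [-3.029, -0.832, -0.012]
wrist_force: [0.2, -0.5, 0.2]
width: 23.1
grasp_force: 0.0
```

Run:
```python
from h import *
s,c=snap("scene","s3.png"); i=s.astype(int)
m=(i[...,2]>150)&(i[...,1]<80)&(i[...,0]<80); m[:220]=0;m[275:]=0;m[:,:190]=0;m[:,280:]=0
ys,xs=np.nonzero(m);u=(xs.mean(),ys.mean());print(u,len(xs)); K_=atz(c,u,130);print(K_)
d=K_[:2]-[528.2,222]; a=np.radians(99);tx=np.array([np.cos(a),np.sin(a)]);ty=np.array([-tx[1],tx[0]])
print("clamp",np.arctan2(d@ty,-d@tx),np.linalg.norm(d)); o=env.get_obs();print(o["eef_pos"],o["ee_rot"])
```

```text
(np.float64(231.06976744186048), np.float64(249.88372093023256)) 43
[480.97758778 217.69912586 130.        ]
clamp 1.6370495735471378 47.41786302461312
[477.70148223 220.2058015  212.61122179] [-3.02887861 -0.83187246 -0.00428241]
```

Request:
{"api": "carry_out", "payload": {"motion": [[0,-0.217,0.747,0,-0.2],[0,-0.217,0.747,0,-0.2],[0,-0.217,0.747,0,-0.2],[0,-0.217,0.747,0,-0.2],[0,-0.217,0.747,0,-0.2],[0,-0.217,0.747,0,-0.2],[0,-0.217,0.747,0,-0.2],[0,-0.217,0.747,0,-0.2]]}}

```text
t: 10.4
eef_pos: [524.5, 31.5, 209.7]
ee_rot: [-2.624, -1.721, 0.004]
wrist_force: [-1.0, 0.5, -0.3]
width: 42.6
grasp_force: 0.0
```

Request:
{"api": "carry_out", "payload": {"motion": [[0,-0.614,0.477,0,-0.2],[0,-0.614,0.477,0,-0.2],[0,-0.614,0.477,0,-0.2],[0,-0.614,0.477,0,-0.2],[0,-0.614,0.477,0,-0.2],[0,-0.614,0.477,0,-0.2],[0,-0.614,0.477,0,-0.2],[0,-0.614,0.477,0,-0.2]]}}

```text
t: 11.07
eef_pos: [574.2, -154.7, 210.5]
ee_rot: [-1.961, -2.451, -0.0]
wrist_force: [0.4, 0.2, -0.3]
width: 42.4
grasp_force: 0.0
```

```bash
cat >> h.py <<'E'
from scipy.spatial.transform import Rotation as R
def pose():
    P=[env.get_obs()]; o=P[0]; M=R.from_rotvec(o["ee_rot"]).as_matrix()
    print("t",o["t"].round(2),"tcp",o["eef_pos"].round(1),"yaw",np.degrees(np.arctan2(M[1,0],M[0,0])).round(1),"F",o["wrist_force"].round(1),"w",o["width"].round(1)); return o["eef_pos"],M
def to(x,yaw):
    e,M=pose(); y0=np.degrees(np.arctan2(M[1,0],M[0,0]))
    print("shift/250",(M.T@(np.array(x)-e)/250).round(3),"turn",round(((y0-yaw+180)%360-180)/180,3))
E
python3 -c "
from h import *
to([575.6,-156.3,88],102.7)"
```

```text
Traceback (most recent call last):
  File "h.py", line 25, in to
    e,M=pose(); y0=np.degrees(np.arctan2(M[1,0],M[0,0]))
        ~~~~^^
  File "h.py", line 23, in pose
    print("t",o["t"].round(2),"tcp",o["eef_pos"].round(1),"yaw",np.degrees(np.arctan2(M[1,0],M[0,0])).round(1),"F",o["wrist_force"].round(1),"w",o["width"].round(1)); return o["eef_pos"],M
              ^^^^^^^^^^^^
AttributeError: 'float' object has no attribute 'round'
```

Request:
{"api": "carry_out", "payload": {"motion": [[0,-0.008,0.004,0.15,0],[0,-0.008,0.004,0.3,0],[0,-0.008,0.004,0.38,0],[0,-0.008,0.004,0.43,0],[0,-0.008,0.004,0.46,0],[0,-0.008,0.004,0.49,0],[0,-0.008,0.004,0.49,0],[0,-0.008,0.004,0.49,0]]}}

```text
t: 11.73
eef_pos: [576.9, -158.3, 90.3]
ee_rot: [1.96, 2.453, 0.001]
wrist_force: [0.7, 0.2, -1.2]
width: 43.0
grasp_force: 0.0
```

```bash
sed -i 's/o\["t"\].round(2)/round(float(o["t"]),2)/; s/o\["width"\].round(1)/round(float(o["width"]),1)/' h.py
python3 - <<'E'
from h import *
w,c=snap("wrist","w4.png"); e,M=pose()
s,_=snap("scene","s4.png")
cv2.imwrite("pics/v4.png",np.hstack([cv2.resize(w[150:400,150:400],(420,420)),cv2.resize(s[130:230,270:360],(378,420),interpolation=2)]))
for z in(0,-10,-20,-30,-40): print(z,proj(c,[e+M@[0,21.2,z],e+M@[0,-21.2,z]]).round(0).tolist())
E
```

```text
t 11.78 tcp [ 577.3 -158.6   90.8] yaw 102.7 F [ 0.9 -0.5  1. ] w 42.8
0 [[312.0, 244.0], [235.0, 244.0]]
-10 [[314.0, 251.0], [233.0, 251.0]]
-20 [[317.0, 259.0], [231.0, 259.0]]
-30 [[319.0, 268.0], [229.0, 268.0]]
-40 [[322.0, 278.0], [226.0, 278.0]]
```

View pics/v4.png

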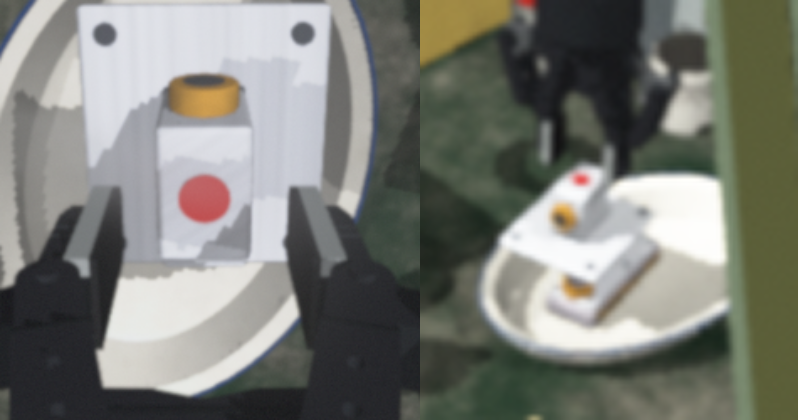

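Run:
```python
from h import *
c=env.calibration("wrist");S=env.calibration("scene");e,M=pose()
for z in(0,-20,-30,-40,-50): print(z,"wrist",proj(c,[e+M@[11,21.4,z],e+M@[11,-21.4,z]]).round(0).tolist(),"scene",proj(S,[e+M@[11,21.4,z],e+M@[11,-21.4,z]]).round(1).tolist())
print(proj(S,[[575.6,-156.3,126]]), "dot seen",(270+(581-420)*90/378,130+180/4.2), proj(c,[[575.6,-156.3,126]]),(150+204/1.68,150+198/1.68))
```

```text
t 11.83 tcp [ 577.3 -158.8   90.9] yaw 102.7 F [-0.4  0.1  0.7] w 42.8
0 wrist [[313.0, 224.0], [234.0, 224.0]] scene [[299.6, 180.3], [311.7, 185.2]]
-20 wrist [[317.0, 237.0], [229.0, 237.0]] scene [[299.7, 175.1], [311.9, 180.0]]
-30 wrist [[320.0, 245.0], [227.0, 245.0]] scene [[299.8, 172.5], [312.0, 177.3]]
-40 wrist [[323.0, 254.0], [224.0, 254.0]] scene [[299.8, 169.8], [312.1, 174.6]]
-50 wrist [[326.0, 264.0], [221.0, 264.0]] scene [[299.9, 167.1], [312.2, 172.0]]
[[307.63530198 172.21557377]] dot seen (308.3333333333333, 172.85714285714286) [[271.19931657 266.28648751]] (271.42857142857144, 267.8571428571429)
```

Request:
{"api": "carry_out", "payload": {"motion": [[0,0.011,-0.004,0.03,0],[0,0.011,-0.004,0.06,0],[0,0.011,-0.004,0.09,0],[0,0.011,-0.004,0.11,0],[0,0.011,-0.004,0.13,0],[0,0.011,-0.004,0.143,0],[0,0.011,-0.004,0.143,0],[0,0.011,-0.004,0.143,0]]}}

```text
t: 12.5
eef_pos: [574.2, -155.8, 53.0]
ee_rot: [-1.961, -2.453, 0.0]
wrist_force: [-0.2, -0.0, 0.8]
width: 42.7
grasp_force: 0.0
```

Request:
{"api": "carry_out", "payload": {"motion": [[1,0,0,0,0],[1,0,0,0,0],[1,0,0,0,0],[1,0,0,0,0],[1,0,0,0,0],[1,0,0,0,0],[1,0,0,0,0],[1,0,0,0,0]]}}

```text
t: 13.17
eef_pos: [575.0, -156.0, 53.8]
ee_rot: [1.961, 2.453, 0.001]
wrist_force: [1.8, 0.8, 2.1]
width: 25.2
grasp_force: 59.9
```

Request:
{"api": "carry_out", "payload": {"motion": [[1,0,0,-0.05,0],[1,0,0,-0.1,0],[1,0,0,-0.2,0],[1,0,0,-0.3,0],[1,0,0,-0.4,0],[1,0,0,-0.5,0],[1,0,0,-0.56,0],[1,0,0,-0.6,0]]}}

```text
t: 13.83
eef_pos: [575.2, -156.4, 207.1]
ee_rot: [1.959, 2.451, 0.001]
wrist_force: [0.2, -0.9, -1.9]
width: 25.0
grasp_force: 59.6
```

```bash
cat > cs.py <<'E'
import numpy as np,cv2
H=110
rects=[(-90,14,0,22),(-12.5,12.5,22,78),(-46,46,78,84),(-20,28,84,124)]
obs=[(-130,-33,88,92),(33,54,88,92),(-130,54,0,8),(-130,-126,0,92),(50,54,0,92)]
X0,Z0,W,Hh=-200,0,400,330
def poly(img,p): cv2.fillPoly(img,[np.round(np.array(p)).astype(np.int32)],1)
O=np.zeros((Hh,W),np.uint8)
for a,b,c,d in obs: poly(O,[(a-X0,c),(b-X0,c),(b-X0,d),(a-X0,d)])
def free(th):
    t=np.radians(th);R=np.array([[np.cos(t),-np.sin(t)],[np.sin(t),np.cos(t)]])
    k=np.zeros((361,361),np.uint8)
    for a,b,c,d in rects: poly(k,(R@(np.array([(a,c),(b,c),(b,d),(a,d)])-[0,H]).T).T+180)
    return cv2.filter2D(O.astype(np.float32),-1,k.astype(np.float32),borderType=cv2.BORDER_CONSTANT)<.5
if __name__=="__main__":
    for th in range(55,-1,-5):
        F=free(th); out=[]
        for pz in (230,215,200,190,180,170,165,162,160,158,156,154,152,150,146,142,138,134,130):
            xs=np.nonzero(F[pz,100:300])[0]-100
            # segments
            if len(xs):
                seg=np.split(xs,np.nonzero(np.diff(xs)>1)[0]+1); out.append((pz,[(int(s[0]),int(s[-1])) for s in seg if len(s)>1]))
        print(th,out)
E
python3 cs.py; python3 -c "
from h import *
s,c=snap('scene','s5.png');pose()"
```

```text
55 [(230, [(-100, 99)]), (215, [(-52, -16), (35, 99)]), (200, [(-60, -26), (35, 99)]), (190, [(-68, -34), (35, 99)]), (180, [(-75, -41), (35, 99)]), (170, [(-82, -48), (35, 99)]), (165, [(-85, -51), (35, 99)]), (162, [(-87, -53), (35, 99)]), (160, [(-89, -55), (35, 99)]), (158, [(-90, -56), (35, 99)]), (156, [(-92, -58), (35, 99)]), (154, [(-93, -59), (35, 99)]), (152, [(-94, -60), (35, 99)]), (150, [(-92, -62), (35, 99)]), (146, [(59, 99)]), (142, [(60, 99)]), (138, [(60, 99)]), (134, [(60, 99)]), (130, [(60, 99)])]
50 [(230, [(-56, 4), (31, 99)]), (215, [(-42, -8), (45, 99)]), (200, [(-54, -21), (45, 99)]), (190, [(-62, -29), (45, 99)]), (180, [(-70, -38), (45, 99)]), (170, [(-78, -46), (45, 99)]), (165, [(-82, -50), (45, 99)]), (162, [(-85, -53), (45, 99)]), (160, [(-87, -54), (45, 99)]), (158, [(-88, -56), (45, 99)]), (156, [(-89, -58), (45, 99)]), (154, [(-86, -59), (45, 99)]), (152, [(-84, -61), (45, 99)]), (150, [(-81, -61), (45, 99)]), (146, [(63, 99)]), (142, [(65, 99)]), (138, [(65, 99)]), (134, [(65, 99)]), (130, [(65, 99)])]
45 [(230, [(-43, 15), (44, 99)]), (215, [(-31, 
[... 3310 characters left out ...]
]), (215, [(-100, 99)]), (170, [(-26, 12)]), (165, [(-26, 13)]), (162, [(-25, 13)]), (160, [(-25, 13)]), (158, [(-25, 14)]), (156, [(-25, 14)]), (154, [(-25, 14)]), (152, [(-24, 14)]), (150, [(-24, 14)]), (146, [(-24, 15)]), (142, [(-24, 15)]), (138, [(-23, 15)]), (134, [(-23, 16)]), (130, [(-22, 16)])]
0 [(230, [(-100, 99)]), (215, [(-100, 99)]), (170, [(-20, 20)]), (165, [(-20, 20)]), (162, [(-20, 20)]), (160, [(-20, 20)]), (158, [(-20, 20)]), (156, [(-20, 20)]), (154, [(-20, 20)]), (152, [(-20, 20)]), (150, [(-20, 20)]), (146, [(-20, 20)]), (142, [(-20, 20)]), (138, [(-20, 20)]), (134, [(-20, 20)]), (130, [(-20, 20)])]
t 13.88 tcp [ 575.9 -156.7  208.2] yaw 102.7 F [ 0.4  0.2 -0.2] w 25.0
```

Request:
{"api": "carry_out", "payload": {"motion": [[1,0.08,0.02,0,0],[1,0.18,0.047,0,0],[1,0.29,0.076,0,0],[1,0.4,0.105,0,0],[1,0.51,0.134,0,0],[1,0.61,0.16,0,0],[1,0.68,0.178,0,0],[1,0.705,0.185,0,0]]}}

```text
t: 14.55
eef_pos: [579.3, 29.2, 202.0]
ee_rot: [-1.956, -2.454, 0.001]
wrist_force: [0.3, -0.7, -3.0]
width: 25.2
grasp_force: 59.5
```

Request:
{"api": "carry_out", "payload": {"motion": [[1,0.08,0.02,0,0],[1,0.18,0.047,0,0],[1,0.29,0.076,0,0],[1,0.4,0.105,0,0],[1,0.51,0.134,0,0],[1,0.61,0.16,0,0],[1,0.68,0.178,0,0],[1,0.705,0.185,0,0]]}}

```text
t: 15.22
eef_pos: [586.3, 210.2, 202.3]
ee_rot: [-1.958, -2.455, 0.001]
wrist_force: [0.1, -0.4, -1.8]
width: 25.1
grasp_force: 59.5
```

Request:
{"api": "carry_out", "payload": {"motion": [[1,0.08,0.02,0,0.01],[1,0.18,0.047,0,0.0206],[1,0.29,0.076,0,0.0206],[1,0.4,0.105,0,0.0206],[1,0.51,0.134,0,0.0206],[1,0.61,0.16,0,0.0206],[1,0.68,0.178,0,0.0206],[1,0.705,0.185,0,0.0206]]}}

```text
t: 15.88
eef_pos: [593.0, 391.7, 202.1]
ee_rot: [-2.038, -2.39, 0.002]
wrist_force: [-0.2, -0.4, -3.6]
width: 25.1
grasp_force: 59.6
```

Run:
```python
from h import *
w,c=snap("wrist","w6.png"); s,S=snap("scene","s6.png");e,M=pose()
u=proj(S,[e])[0].astype(int);print(u)
x0,y0=max(u[0]-80,0),max(u[1]-75,0)
cv2.imwrite("pics/v6.png",np.hstack([cv2.resize(w[100:350,150:400],(380,380)),cv2.resize(s[y0:y0+150,x0:x0+160],(405,380),interpolation=2)]));print(x0,y0)
to([595,390,132.5],99)
```

```text
t 15.98 tcp [593.3 389.9 202.3] yaw 99.0 F [-0.3 -0.1 -1.9] w 25.4
[143 240]
63 165
t 15.98 tcp [593.3 389.9 202.3] yaw 99.0 F [-0.3 -0.1 -1.9] w 25.4
shift/250 [-0.     0.007  0.279] turn 0.0
```

View pics/v6.png

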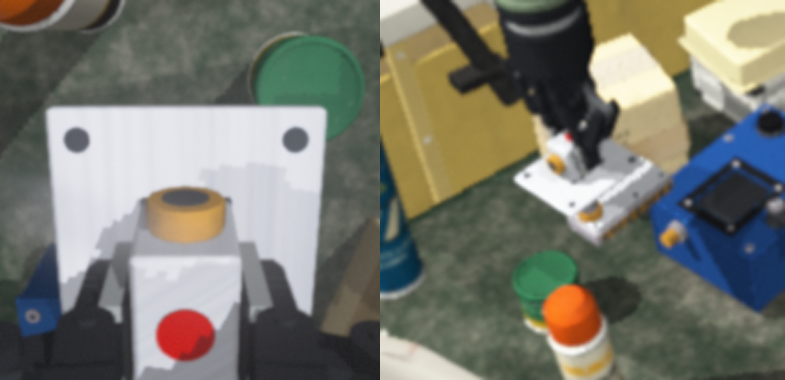

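```bash
cat >> h.py <<'E'
def unitpt(e,M,p,th,off=58.5,H=110):
    # unit frame point -> world, tool x = unit x, tool y=-unit y; tilt th deg tip-down about tool y through pivot
    t=np.radians(th); x,y,z=p; z-=H
    return e+M@np.array([x*np.cos(t)-z*np.sin(t),-y,-(off+x*np.sin(t)+z*np.cos(t))])
E
python3 - <<'E'
from h import *
c=env.calibration("wrist");e,M=pose()
for th in(-10,-5,0,5,10,15): print(th,proj(c,[unitpt(e,M,p,th) for p in((37,31,84),(37,-31,84),(0,0,124))]).round(0).tolist())
E
```

```text
t 15.98 tcp [593.3 389.9 202.3] yaw 99.0 F [-0.3 -0.1 -1.9] w 25.4
-10 [[205.0, 199.0], [342.0, 199.0], [274.0, 313.0]]
-5 [[204.0, 195.0], [344.0, 195.0], [274.0, 316.0]]
0 [[202.0, 191.0], [345.0, 191.0], [274.0, 319.0]]
5 [[200.0, 188.0], [347.0, 189.0], [274.0, 322.0]]
10 [[198.0, 186.0], [349.0, 186.0], [274.0, 324.0]]
15 [[196.0, 184.0], [351.0, 185.0], [274.0, 327.0]]
```

Request:
{"api": "carry_out", "payload": {"motion": [[1,-0.02,0.007,0.05,0],[1,-0.02,0.007,0.12,0],[1,-0.02,0.007,0.19,0],[1,-0.02,0.007,0.25,0],[1,-0.02,0.007,0.279,0],[1,-0.02,0.007,0.279,0],[1,-0.02,0.007,0.279,0],[1,-0.02,0.007,0.279,0]]}}

```text
t: 16.65
eef_pos: [596.9, 385.2, 134.8]
ee_rot: [2.041, 2.387, 0.003]
wrist_force: [0.4, -0.1, -2.3]
width: 25.4
grasp_force: 59.6
```

Request:
{"api": "carry_out", "payload": {"motion": [[1,-0.012,0,0,0],[1,-0.024,0,0,0],[1,-0.046,0,-0.018,0],[1,-0.067,0,-0.036,0],[1,-0.09,0,-0.051,0],[1,-0.114,0,-0.066,0],[1,-0.139,0,-0.079,0],[1,-0.164,0,-0.092,0]]}}

```text
t: 17.32
eef_pos: [602.5, 345.2, 157.5]
ee_rot: [-2.04, -2.389, -0.002]
wrist_force: [0.7, 4.7, -3.4]
width: 25.1
grasp_force: 59.6
```

Run:
```python
from h import *
w,c=snap("wrist","w7.png"); e,M=pose()
for th in(0,5,10,15,20,25): print(th,proj(c,[unitpt(e,M,p,th) for p in((37,31,84),(37,-31,84),(0,0,124))]).round(0).tolist())
i=w.astype(int);m=(i[...,2]>130)&(i[...,1]<70)&(i[...,0]<70); m[:, :230]=0;m[:,320:]=0
ys,xs=np.nonzero(m);print("red",xs.mean(),ys.mean(),len(xs))
```

```text
t 17.37 tcp [603.  343.8 158.2] yaw 98.9 F [-0.   2.9 -2.6] w 25.6
0 [[203.0, 195.0], [346.0, 195.0], [275.0, 324.0]]
5 [[201.0, 192.0], [348.0, 192.0], [275.0, 326.0]]
10 [[199.0, 190.0], [350.0, 190.0], [275.0, 329.0]]
15 [[197.0, 188.0], [352.0, 189.0], [275.0, 331.0]]
20 [[195.0, 188.0], [354.0, 188.0], [275.0, 333.0]]
25 [[193.0, 188.0], [357.0, 188.0], [275.0, 335.0]]
red 271.47159090909093 324.0667613636364 704
```

Run:
```python
from h import *
for n in("w6","w7"):
    w=cv2.imread(f"pics/{n}.png");i=w.astype(int);m=(i[...,2]>130)&(i[...,1]<70)&(i[...,0]<70); m[:, :230]=0;m[:,320:]=0
    ys,xs=np.nonzero(m);print("red",xs.mean(),ys.mean(),len(xs))
a=cv2.imread("pics/w6.png")[100:400,150:400];b=cv2.imread("pics/w7.png")[100:400,150:400]
cv2.imwrite("pics/v7.png",cv2.resize(np.hstack([a,b]),(800,480)))
```

```text
red 271.745670995671 320.39069264069263 924
red 271.47159090909093 324.0667613636364 704
```

View pics/v7.png

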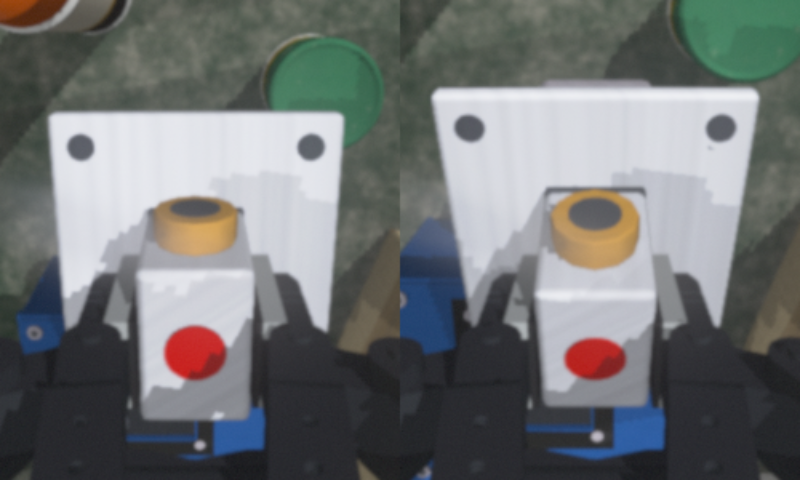

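Request:
{"api": "carry_out", "payload": {"motion": [[1,-0.026,0,-0.011,0],[1,-0.053,0,-0.02,0],[1,-0.08,0,-0.028,0],[1,-0.107,0,-0.035,0],[1,-0.134,0,-0.04,0],[1,-0.162,0,-0.044,0],[1,-0.195,0,-0.047,0],[1,-0.225,0,-0.048,0]]}}

```text
t: 18.03
eef_pos: [611.3, 289.6, 169.2]
ee_rot: [-2.04, -2.389, -0.002]
wrist_force: [0.5, 4.7, -1.9]
width: 25.2
grasp_force: 62.0
```

Request:
{"api": "carry_out", "payload": {"motion": [[1,0,0,0,0],[1,0,0,-0.03,0],[1,0,0,-0.08,0],[1,0,0,-0.13,0],[1,0,0,-0.16,0],[1,0,0,-0.16,0],[1,0,0,-0.16,0],[1,0,0,-0.16,0]]}}

```text
t: 18.7
eef_pos: [610.8, 289.5, 208.4]
ee_rot: [2.04, 2.389, -0.001]
wrist_force: [0.2, 0.6, -3.6]
width: 25.3
grasp_force: 61.9
```

```bash
cat >> h.py <<'E'
def tilt(fn):
    w,c=snap("wrist",fn); e,M=pose()
    # dark hole blobs on the bright flange, front pair
    g=cv2.cvtColor(w,cv2.COLOR_BGR2GRAY); m=((g<120)*255).astype(np.uint8)
    n,l,st,ce=cv2.connectedComponentsWithStats(m)
    k=[(ce[i].round(1).tolist(),int(st[i,4])) for i in range(1,n) if 60<st[i,4]<400 and .6<st[i,2]/st[i,3]<1.7 and ce[i][1]<300]
    print("holes",k)
    for th in range(0,56,5):
        p=proj(c,[unitpt(e,M,p,th) for p in((37,31,84),(37,-31,84))]); print(th,p.round(0).tolist(),round(p[1,0]-p[0,0],1),end=" ; ")
    print()
    return e,M
E
python3 - <<'E'
from h import *
tilt("w8.png")
s,S=snap("scene","s8.png")
E
```

```text
t 18.75 tcp [610.5 289.5 207.8] yaw 99.0 F [-0.4  0.7 -3.3] w 25.1
holes [([300.1, 118.7], 72), ([252.8, 134.6], 181), ([287.7, 134.6], 147), ([180.2, 177.3], 266), ([363.0, 177.4], 259)]
0 [[202.0, 191.0], [344.0, 191.0]] 142.6 ; 5 [[200.0, 188.0], [346.0, 188.0]] 146.2 ; 10 [[198.0, 186.0], [348.0, 186.0]] 150.0 ; 15 [[196.0, 184.0], [350.0, 184.0]] 154.0 ; 20 [[194.0, 183.0], [352.0, 183.0]] 158.3 ; 25 [[192.0, 183.0], [355.0, 183.0]] 162.8 ; 30 [[189.0, 184.0], [357.0, 184.0]] 167.6 ; 35 [[187.0, 186.0], [360.0, 186.0]] 172.5 ; 40 [[185.0, 189.0], [362.0, 190.0]] 177.6 ; 45 [[182.0, 194.0], [365.0, 194.0]] 182.8 ; 50 [[179.0, 199.0], [367.0, 199.0]] 188.1 ; 55 [[177.0, 206.0], [370.0, 206.0]] 193.4 ;
```

```bash
cat >> h.py <<'E'
from scipy.optimize import least_squares
def fit(fn,holes,c,e,M):
    w=cv2.imread("pics/"+fn);i=w.astype(int);m=(i[...,2]>110)&(i[...,1]<75)&(i[...,0]<75); m[:, :230]=0;m[:,320:]=0;m[:260]=0;m[375:]=0
    ys,xs=np.nonzero(m); ob=np.array(list(holes)+[(xs.mean(),ys.mean())])
    def f(q):
        P=[unitpt(e,M,p,q[0])+M@[q[1],q[3],q[2]] for p in((37,31,84),(37,-31,84),(0,0,124))]
        return (proj(c,P)-ob).ravel()
    s=least_squares(f,[30,0,0,0]); print("dot",ob[2].round(1),len(xs),"th,dx,dz(down),dy",s.x.round(1),"res",s.fun.round(1)); return s.x
E
python3 - <<'E'
from h import *
c=env.calibration("wrist");e,M=pose()
fit("w8.png",[(180.2,177.3),(363,177.4)],c,e,M)
fit("w6.png",[(200.7,192.1),(344.7,192.1)],c,e,M)
E
```

```text
t 18.8 tcp [610.4 289.4 207.5] yaw 99.0 F [ 0.2 -0.6 -3. ] w 25.0
dot [271.4 326.8] 326 th,dx,dz(down),dy [39.6  4.8 -2.  -0.9] res [-0. -0. -0.  0.  0.  0.]
dot [271.7 320.4] 938 th,dx,dz(down),dy [26.5 -7.7 18.3 -0.6] res [-0.3 -0.1 -0.3  0.1  0.6 -0. ]
```

Run:
```python
import cs,numpy as np
cs.H=117
for th in (44,40,36,30,20,10,0):
    F=cs.free(th);o=[]
    for pz in (250,240,230,220,210,200,190,185,180,175,170,165,160,155):
        xs=np.nonzero(F[pz,100:300])[0]-100
        if len(xs):
            s=[q for q in np.split(xs,np.nonzero(np.diff(xs)>1)[0]+1) if len(q)>1]
            s=[q for q in s if q[0]<40 and q[-1]>-90]
            if s:o.append((pz,int(s[0][0]),int(s[0][-1])))
    print(th,o)
```

```text
44 [(250, -100, 99), (240, -100, 99), (230, -40, 6), (220, -33, -4), (210, -42, -14), (200, -53, -25), (190, -63, -35), (185, -68, -40), (180, -74, -45), (175, -79, -50), (170, -84, -55), (165, -85, -59), (160, -80, -57)]
40 [(250, -100, 99), (240, -100, 99), (230, -30, 15), (220, -24, 3), (210, -35, -9), (200, -47, -21), (190, -59, -34), (185, -65, -40), (180, -70, -46), (175, -76, -52), (170, -80, -54), (165, -76, -51), (160, -72, -47)]
36 [(250, -100, 99), (240, -28, 36), (230, -21, 22), (220, -15, 9), (210, -26, -5), (200, -40, -18), (190, -53, -32), (185, -60, -39), (180, -67, -45), (175, -74, -48), (170, -74, -45), (165, -70, -41), (160, -66, -37)]
30 [(250, -100, 99), (240, -100, 99), (230, -8, 37), (220, -3, 19), (210, -10, 2), (200, -28, -15), (190, -45, -32), (185, -54, -39), (180, -62, -38), (175, -66, -35), (170, -63, -32), (165, -60, -29), (160, -57, -24), (155, -54, -22)]
20 [(250, -100, 99), (240, -100, 99), (230, 14, 68), (220, 17, 41), (190, -28, -20), (185, -42, -18), (180, -51, -17), (175, -49, -15), (170, -47, -11), (165, -45, -9), (160, -44, -7), (155, -42, -6)]
10 [(250, -100, 99), (240, -100, 99), (230, -100, 99), (220, -100, -82), (185, -26, 1), (180, -35, 2), (175, -34, 4), (170, -33, 5), (165, -32, 6), (160, -31, 6), (155, -30, 7)]
0 [(250, -100, 99), (240, -100, 99), (230, -100, 99), (220, -100, 99), (210, -100, 99), (180, -20, 20), (175, -20, 20), (170, -20, 20), (165, -20, 20), (160, -20, 20), (155, -20, 20)]
```

Request:
{"api": "carry_out", "payload": {"motion": [[1,-0.05,-0.03,0,0],[1,-0.12,-0.06,0.02,0],[1,-0.19,-0.09,0.05,0],[1,-0.254,-0.118,0.08,0],[1,-0.254,-0.118,0.093,0],[1,-0.254,-0.118,0.093,0],[1,-0.254,-0.118,0.093,0],[1,-0.254,-0.118,0.093,0]]}}

```text
t: 19.47
eef_pos: [592.3, 223.2, 185.6]
ee_rot: [2.039, 2.39, 0.001]
wrist_force: [-0.2, -0.6, -2.3]
width: 24.8
grasp_force: 61.7
```

Run:
```python
from h import *
w,c=snap("wrist","w9.png")
P=[]
for k in range(4): e,M=pose() if k==0 else (env.get_obs()["eef_pos"],M); P.append(e)
to([591.1,222.1,184.5],99)
def Tn(u,y,z): a=np.radians(99); return [589.5+u*np.cos(a)-y*np.sin(a),232+u*np.sin(a)+y*np.cos(a),z]
print("screws",proj(c,[Tn(37,30,92),Tn(37,-30,92),Tn(-37,30,92),Tn(-37,-30,92)]).round(1).tolist())
w2=cv2.resize(w[100:420,130:420],(725,600)[:2]) ; w2=cv2.resize(w[60:400,100:440],(600,600)); cv2.imwrite("pics/v9.png",w2)
```

```text
t 19.52 tcp [592.4 223.3 185.8] yaw 99.1 F [ 0.3  0.5 -2. ] w 25.2
t 19.52 tcp [592.4 223.3 185.8] yaw 99.1 F [ 0.3  0.5 -2. ] w 25.2
shift/250 [-0.004 -0.006  0.005] turn 0.0
screws [[231.7, 139.6], [310.3, 139.7], [234.4, 230.7], [307.5, 230.9]]
```

View pics/v9.png

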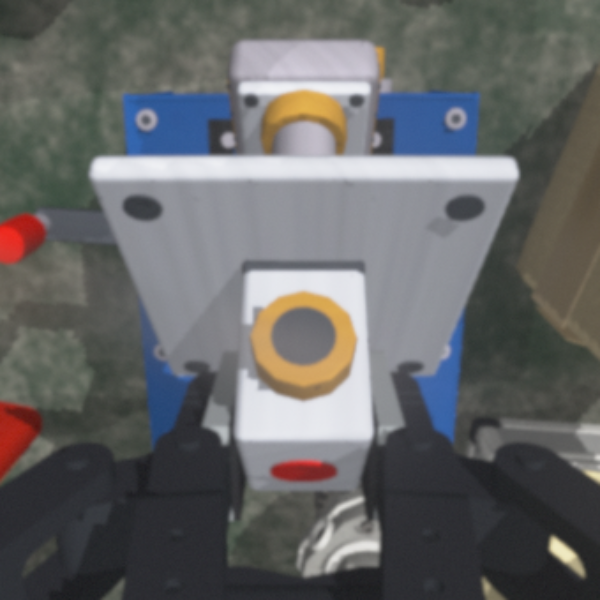

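Request:
{"api": "carry_out", "payload": {"motion": [[1,-0.002,-0.003,0.04,0],[1,-0.002,-0.003,0.08,0],[1,-0.002,-0.003,0.12,0],[1,-0.026,-0.003,0.14,0],[1,-0.05,-0.003,0.16,0],[1,-0.074,-0.003,0.18,0],[1,-0.098,-0.003,0.2,0],[1,-0.098,-0.003,0.2,0]]}}

```text
t: 20.18
eef_pos: [594.6, 196.1, 133.9]
ee_rot: [-2.042, -2.387, 0.003]
wrist_force: [-0.2, -0.1, -2.6]
width: 25.0
grasp_force: 61.8
```

Request:
{"api": "carry_out", "payload": {"motion": [[1,-0.024,0,0.02,0],[1,-0.048,0,0.04,0],[1,-0.072,0,0.06,0],[1,-0.096,0,0.08,0],[1,-0.108,0,0.09,0],[1,-0.118,0,0.1,0],[1,-0.118,0,0.1,0],[1,-0.118,0,0.1,0]]}}

```text
t: 20.85
eef_pos: [599.6, 168.9, 110.2]
ee_rot: [-2.04, -2.389, -0.0]
wrist_force: [-0.2, 0.7, -2.4]
width: 25.3
grasp_force: 61.7
```

Request:
{"api": "carry_out", "payload": {"motion": [[1,0.02,0,0.008,0],[1,0.04,0,0.008,0],[1,0.06,0,0.008,0],[1,0.08,0,0.008,0],[1,0.1,0,0.008,0],[1,0.12,0,0.008,0],[1,0.14,0,0.008,0],[1,0.16,0,0.008,0]]}}

```text
t: 21.52
eef_pos: [594.3, 205.8, 108.8]
ee_rot: [2.036, 2.385, -0.005]
wrist_force: [2.3, -10.5, -2.0]
width: 25.1
grasp_force: 61.6
```

Request:
{"api": "carry_out", "payload": {"motion": [[1,0.02,0,0,0],[1,0.04,0,0,0],[1,0.06,0,0,0],[1,0.08,0,0,0],[1,0.1,0,0,0],[1,0.12,0,0,0],[1,0.12,0,0,0],[1,0.12,0,0,0]]}}

```text
t: 22.18
eef_pos: [589.1, 236.4, 108.3]
ee_rot: [2.036, 2.387, -0.004]
wrist_force: [2.2, -5.7, -3.8]
width: 25.1
grasp_force: 60.0
```

Run:
```python
from h import *
tilt("w10.png")
```

```text
t 22.23 tcp [589.2 236.3 108.3] yaw 99.0 F [ 1.4 -5.8 -2.8] w 25.0
holes [([6.2, 6.9], 75), ([194.0, 183.9], 210), ([349.0, 183.9], 210)]
0 [[202.0, 191.0], [345.0, 192.0]] 143.1 ; 5 [[200.0, 189.0], [347.0, 189.0]] 146.7 ; 10 [[199.0, 186.0], [349.0, 186.0]] 150.5 ; 15 [[197.0, 185.0], [351.0, 185.0]] 154.5 ; 20 [[194.0, 184.0], [353.0, 184.0]] 158.9 ; 25 [[192.0, 184.0], [356.0, 184.0]] 163.4 ; 30 [[190.0, 185.0], [358.0, 185.0]] 168.2 ; 35 [[188.0, 187.0], [361.0, 187.0]] 173.2 ; 40 [[185.0, 190.0], [363.0, 190.0]] 178.3 ; 45 [[182.0, 194.0], [366.0, 194.0]] 183.6 ; 50 [[180.0, 200.0], [369.0, 200.0]] 188.9 ; 55 [[177.0, 206.0], [371.0, 207.0]] 194.2 ;
```

Request:
{"api": "carry_out", "payload": {"motion": [[1,0.01,0,0,0],[1,0.02,0,0,0],[1,0.03,0,0,0],[1,0.04,0,0,0],[1,0.05,0,0,0],[1,0.056,0,0,0],[1,0.056,0,0,0],[1,0.056,0,0,0]]}}

```text
t: 22.9
eef_pos: [587.4, 249.1, 108.9]
ee_rot: [2.036, 2.385, -0.006]
wrist_force: [1.1, -8.5, -1.3]
width: 25.6
grasp_force: 59.8
```

Run:
```python
from h import *
tilt("w11.png")
```

```text
t 22.95 tcp [587.4 249.1 108.9] yaw 99.0 F [ 2.  -9.  -0.6] w 25.6
holes [([43.4, 5.8], 218), ([197.3, 190.1], 189), ([345.6, 190.2], 188)]
0 [[202.0, 191.0], [345.0, 191.0]] 143.1 ; 5 [[200.0, 188.0], [347.0, 189.0]] 146.7 ; 10 [[198.0, 186.0], [349.0, 186.0]] 150.5 ; 15 [[197.0, 184.0], [351.0, 185.0]] 154.6 ; 20 [[194.0, 184.0], [353.0, 184.0]] 158.9 ; 25 [[192.0, 184.0], [356.0, 184.0]] 163.5 ; 30 [[190.0, 185.0], [358.0, 185.0]] 168.2 ; 35 [[187.0, 187.0], [361.0, 187.0]] 173.2 ; 40 [[185.0, 190.0], [363.0, 190.0]] 178.4 ; 45 [[182.0, 194.0], [366.0, 194.0]] 183.6 ; 50 [[180.0, 199.0], [369.0, 200.0]] 188.9 ; 55 [[177.0, 206.0], [371.0, 206.0]] 194.3 ;
```

Request:
{"api": "carry_out", "payload": {"motion": [[1,-0.03,-0.002,0,0],[1,-0.069,-0.002,0,0],[1,-0.069,-0.002,0.03,0],[1,-0.069,-0.002,0.06,0],[1,-0.069,-0.002,0.09,0],[1,-0.069,-0.002,0.12,0],[1,-0.069,-0.002,0.13,0],[1,-0.069,-0.002,0.13,0]]}}

```text
t: 23.62
eef_pos: [587.2, 234.8, 73.9]
ee_rot: [-2.038, -2.388, 0.004]
wrist_force: [0.5, 0.7, -1.7]
width: 25.5
grasp_force: 59.6
```

Run:
```python
from h import *
tilt("w12.png"); to([589.5,232,65.5],99)
```

```text
t 23.67 tcp [587.9 234.9  74.7] yaw 99.0 F [-1.2  0.5 -2.1] w 25.3
holes [([197.2, 189.8], 194), ([345.6, 189.8], 196)]
0 [[203.0, 192.0], [347.0, 192.0]] 143.9 ; 5 [[202.0, 189.0], [349.0, 189.0]] 147.5 ; 10 [[200.0, 187.0], [351.0, 187.0]] 151.4 ; 15 [[198.0, 185.0], [353.0, 185.0]] 155.5 ; 20 [[196.0, 184.0], [356.0, 184.0]] 159.9 ; 25 [[193.0, 184.0], [358.0, 184.0]] 164.5 ; 30 [[191.0, 185.0], [360.0, 185.0]] 169.4 ; 35 [[189.0, 187.0], [363.0, 188.0]] 174.4 ; 40 [[186.0, 190.0], [366.0, 191.0]] 179.6 ; 45 [[184.0, 195.0], [369.0, 195.0]] 185.0 ; 50 [[181.0, 200.0], [371.0, 200.0]] 190.4 ; 55 [[178.0, 207.0], [374.0, 207.0]] 195.8 ; 
t 23.67 tcp [587.9 234.9  74.7] yaw 99.0 F [-1.2  0.5 -2.1] w 25.3
shift/250 [-0.013  0.005  0.037] turn 0.0
```

Request:
{"api": "carry_out", "payload": {"motion": [[1,-0.012,0.004,0.01,0],[1,-0.012,0.004,0.015,0],[1,-0.012,0.004,0.02,0],[1,-0.012,0.004,0.025,0],[1,-0.012,0.004,0.03,0],[1,-0.012,0.004,0.035,0],[1,-0.012,0.004,0.04,0],[1,-0.012,0.004,0.042,0]]}}

```text
t: 24.33
eef_pos: [590.9, 232.8, 70.2]
ee_rot: [2.039, 2.389, 0.003]
wrist_force: [-9.3, 0.4, 18.7]
width: 25.0
grasp_force: 62.6
```

Run:
```python
from h import *
tilt("w13.png"); to([589.5,232,65.5],99)
```

```text
t 24.38 tcp [590.9 232.7  70.3] yaw 99.0 F [-8.1  0.3 16.1] w 25.0
holes [([197.6, 190.3], 199), ([345.3, 190.7], 190)]
0 [[202.0, 191.0], [345.0, 192.0]] 143.2 ; 5 [[200.0, 188.0], [347.0, 189.0]] 146.7 ; 10 [[198.0, 186.0], [349.0, 186.0]] 150.5 ; 15 [[196.0, 185.0], [351.0, 185.0]] 154.6 ; 20 [[194.0, 184.0], [353.0, 184.0]] 158.9 ; 25 [[192.0, 184.0], [356.0, 184.0]] 163.5 ; 30 [[190.0, 185.0], [358.0, 185.0]] 168.3 ; 35 [[187.0, 187.0], [361.0, 187.0]] 173.3 ; 40 [[185.0, 190.0], [363.0, 190.0]] 178.4 ; 45 [[182.0, 194.0], [366.0, 194.0]] 183.7 ; 50 [[180.0, 200.0], [369.0, 200.0]] 189.0 ; 55 [[177.0, 206.0], [371.0, 206.0]] 194.4 ; 
t 24.38 tcp [590.9 232.7  70.3] yaw 99.0 F [-8.1  0.3 16.1] w 25.0
shift/250 [-0.002 -0.006  0.019] turn 0.0
```

Request:
{"api": "carry_out", "payload": {"motion": [[1,0,-0.002,0.004,0],[1,0,-0.003,0.008,0],[1,0,-0.003,0.012,0],[1,0,-0.003,0.015,0],[1,0,-0.003,0.017,0],[1,0,-0.003,0.018,0],[1,0,-0.003,0.018,0],[1,0,-0.003,0.018,0]]}}

```text
t: 25.05
eef_pos: [590.9, 234.8, 67.6]
ee_rot: [2.039, 2.389, 0.009]
wrist_force: [-9.4, 4.0, 21.3]
width: 25.2
grasp_force: 63.6
```

Run:
```python
from h import *
tilt("w14.png"); to([589.5,232,65.5],99)
```

```text
t 25.1 tcp [590.9 234.8  67.6] yaw 99.0 F [-9.6  4.3 22. ] w 25.5
holes [([198.4, 192.2], 188), ([344.2, 192.7], 184)]
0 [[202.0, 191.0], [345.0, 191.0]] 143.1 ; 5 [[200.0, 188.0], [347.0, 189.0]] 146.7 ; 10 [[198.0, 186.0], [349.0, 186.0]] 150.5 ; 15 [[196.0, 184.0], [351.0, 185.0]] 154.6 ; 20 [[194.0, 184.0], [353.0, 184.0]] 158.9 ; 25 [[192.0, 184.0], [356.0, 184.0]] 163.4 ; 30 [[190.0, 185.0], [358.0, 185.0]] 168.2 ; 35 [[187.0, 187.0], [361.0, 187.0]] 173.2 ; 40 [[185.0, 190.0], [363.0, 190.0]] 178.3 ; 45 [[182.0, 194.0], [366.0, 194.0]] 183.6 ; 50 [[180.0, 199.0], [369.0, 200.0]] 188.9 ; 55 [[177.0, 206.0], [371.0, 206.0]] 194.3 ; 
t 25.1 tcp [590.9 234.8  67.6] yaw 99.0 F [-9.6  4.3 22. ] w 25.5
shift/250 [-0.01  -0.007  0.008] turn 0.0
```

Request:
{"api": "carry_out", "payload": {"motion": [[1,-0.004,-0.003,0.004,0],[1,-0.008,-0.006,0.008,0],[1,-0.008,-0.006,0.012,0],[1,-0.008,-0.006,0.014,0],[1,-0.008,-0.006,0.014,0],[1,-0.008,-0.006,0.014,0],[1,-0.008,-0.006,0.014,0],[1,-0.008,-0.006,0.014,0]]}}

```text
t: 25.77
eef_pos: [592.1, 235.0, 66.1]
ee_rot: [2.038, 2.388, 0.02]
wrist_force: [-7.5, 8.7, 23.4]
width: 24.9
grasp_force: 64.5
```

Run:
```python
from h import *
tilt("w15.png"); to([589.5,232,65.5],99)
```

```text
t 25.82 tcp [592.  235.   66.1] yaw 99.0 F [-6.6  8.7 24.8] w 24.9
holes [([414.7, 172.7], 61), ([198.9, 193.2], 184), ([343.4, 193.7], 183)]
0 [[202.0, 191.0], [345.0, 191.0]] 143.1 ; 5 [[200.0, 188.0], [347.0, 189.0]] 146.7 ; 10 [[198.0, 186.0], [349.0, 186.0]] 150.5 ; 15 [[196.0, 184.0], [351.0, 185.0]] 154.6 ; 20 [[194.0, 184.0], [353.0, 184.0]] 158.9 ; 25 [[192.0, 184.0], [356.0, 184.0]] 163.4 ; 30 [[190.0, 185.0], [358.0, 185.0]] 168.2 ; 35 [[187.0, 187.0], [361.0, 187.0]] 173.2 ; 40 [[185.0, 190.0], [363.0, 190.0]] 178.3 ; 45 [[182.0, 194.0], [366.0, 194.0]] 183.6 ; 50 [[180.0, 199.0], [369.0, 200.0]] 188.9 ; 55 [[177.0, 206.0], [371.0, 206.0]] 194.3 ; 
t 25.82 tcp [592.  235.   66.1] yaw 99.0 F [-6.6  8.7 24.8] w 24.9
shift/250 [-0.01  -0.012  0.002] turn 0.0
```

Request:
{"api": "carry_out", "payload": {"motion": [[1,0,0,-0.012,0],[1,0,0,-0.016,0],[1,-0.01,-0.01,-0.016,0],[1,-0.01,-0.01,-0.016,0],[1,-0.01,-0.01,-0.01,0],[1,-0.01,-0.01,-0.004,0],[1,-0.01,-0.01,0,0],[1,-0.01,-0.01,0,0]]}}

```text
t: 26.48
eef_pos: [590.5, 230.3, 65.2]
ee_rot: [2.037, 2.386, 0.017]
wrist_force: [-3.9, 6.4, 20.7]
width: 25.2
grasp_force: 64.1
```

Run:
```python
from h import *
tilt("w16.png"); to([589.5,232,65.5],99)
S=snap("scene","s16.png")[1];print(proj(S,[[589.5,232,92]]))
```

```text
t 26.53 tcp [590.5 230.2  65.2] yaw 99.0 F [-3.8  5.5 21.1] w 25.4
holes [([198.9, 193.9], 182), ([343.0, 194.1], 178)]
0 [[202.0, 191.0], [345.0, 192.0]] 143.1 ; 5 [[200.0, 188.0], [347.0, 189.0]] 146.7 ; 10 [[198.0, 186.0], [349.0, 186.0]] 150.5 ; 15 [[196.0, 185.0], [351.0, 185.0]] 154.6 ; 20 [[194.0, 184.0], [353.0, 184.0]] 158.9 ; 25 [[192.0, 184.0], [356.0, 184.0]] 163.5 ; 30 [[190.0, 185.0], [358.0, 185.0]] 168.3 ; 35 [[187.0, 187.0], [361.0, 187.0]] 173.2 ; 40 [[185.0, 190.0], [363.0, 190.0]] 178.4 ; 45 [[182.0, 194.0], [366.0, 194.0]] 183.6 ; 50 [[180.0, 200.0], [369.0, 200.0]] 189.0 ; 55 [[177.0, 206.0], [371.0, 206.0]] 194.3 ; 
t 26.53 tcp [590.5 230.2  65.2] yaw 99.0 F [-3.8  5.5 21.1] w 25.4
shift/250 [ 0.008 -0.003 -0.001] turn 0.0
[[201.98786979 241.55459639]]
```

Request:
{"api": "carry_out", "payload": {"motion": [[1,0,0,-0.003,0],[0.1,0,0,-0.003,0],[0,0,0,-0.003,0],[0,0,0,-0.003,0],[0,0,0,-0.003,0],[0,0,0,-0.003,0],[0,0,0,-0.05,0],[0,0,0,-0.1,0]]}}

```text
t: 27.25
eef_pos: [584.9, 226.3, 81.5]
ee_rot: [-2.039, -2.387, 0.005]
wrist_force: [-0.1, 0.6, 0.4]
width: 43.0
grasp_force: 0.0
```

Request:
{"api": "carry_out", "payload": {"motion": [[0,0,0,-0.1,0],[0,0,0,-0.2,0],[0,0,0,-0.3,0],[0,0,0,-0.4,0],[0,0,0,-0.48,0],[0,0,0,-0.48,0],[0,0,0,-0.48,0],[0,0,0,-0.48,0]]}}

```text
t: 27.92
eef_pos: [585.8, 226.7, 202.2]
ee_rot: [-2.04, -2.389, 0.001]
wrist_force: [-0.5, -0.4, -0.3]
width: 42.5
grasp_force: 0.0
```

Run:
```python
from h import *
w,c=snap("wrist","w17.png");e,M=pose();s,S=snap("scene","s17.png");t,T=snap("top","t17.png")
i=s.astype(int)
m=(i[...,2]>150)&(i[...,1]<80)&(i[...,0]<80); m[:190]=0;m[275:]=0;m[:,:170]=0;m[:,280:]=0
n,l,st,ce=cv2.connectedComponentsWithStats(m.astype(np.uint8));print("scene reds",[(ce[k].round(1).tolist(),int(st[k,4])) for k in range(1,n) if st[k,4]>5])
i=w.astype(int);m=(i[...,2]>130)&(i[...,1]<75)&(i[...,0]<75)
n,l,st,ce=cv2.connectedComponentsWithStats(m.astype(np.uint8))
for k in range(1,n):
    if st[k,4]>60: print("wrist red",ce[k].round(1),st[k,4],atz(c,ce[k],138).round(1))
g=cv2.cvtColor(w,cv2.COLOR_BGR2GRAY); mm=((g<120)*255).astype(np.uint8)
n,l,st,ce=cv2.connectedComponentsWithStats(mm)
for k in range(1,n):
    if 20<st[k,4]<300 and .6<st[k,2]/st[k,3]<1.7: print("hole?",ce[k].round(1),st[k,4],atz(c,ce[k],98).round(1))
v=cv2.resize(w[60:360,130:430],(500,500));cv2.imwrite("pics/v17.png",np.hstack([v[:400+100],cv2.resize(s[190:290,160:220],(300,500))]))
```

```text
t 27.97 tcp [585.2 226.5 201.2] yaw 99.0 F [-0.8 -0.2 -0.3] w 42.7
scene reds [([231.4, 250.2], 51)]
wrist red [ 32.1 178.7] 922 [407.6 221.5 138. ]
wrist red [ 58.7 178.7] 1005 [428.5 224.6 138. ]
wrist red [126.3 194.4] 524 [479.6 220.6 138. ]
wrist red [278.  206.7] 171 [589.2 228.6 138. ]
wrist red [101.3 305.1] 1629 [461.6 124.3 138. ]
hole? [99.6  2.6] 28 [434.4 353.3  98. ]
hole? [224.6 104.8] 30 [537.6 291.7  98. ]
hole? [238.5 147.5] 32 [552.7 260.6  98. ]
hole? [316.5 147.6] 33 [614.  270.3  98. ]
hole? [266.1 170.4] 22 [577.3 245.8  98. ]
hole? [278.  206.7] 179 [591.7 217.   98. ]
hole? [240.4 234.8] 47 [564.1 187.2  98. ]
hole? [313.3 235. ] 26 [625.7 196.8  98. ]
hole? [301.4 344.3] 76 [636.4  84.8  98. ]
hole? [311.8 350.3] 25 [647.6  79.3  98. ]
```

View pics/v17.png

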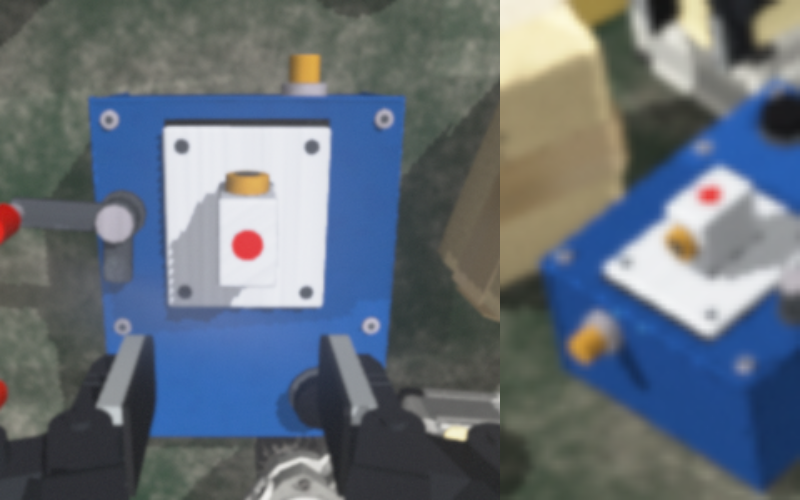

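The wrist and scene pictures show the flange flat and square on the gasket. The measured flange centre is (589,229), about 3 mm off the port. The clamp is still aside, with its knob at about (480,219). Next I'll close the clamp.

Request:
{"api": "carry_out", "payload": {"motion": [[0.38,0.036,-0.423,0,0.256],[0.38,0.036,-0.423,0,0.256],[0.38,0.036,-0.423,0,0.256],[0.38,0.036,-0.423,0,0.256],[0.38,0.036,-0.423,0,0.256],[0.38,0.036,-0.423,0,0.256],[0.38,0.036,-0.423,0,0.256],[0.38,0.036,-0.423,0,0.256]]}}

```text
t: 28.73
eef_pos: [479.4, 218.9, 201.1]
ee_rot: [-2.812, -1.399, 0.004]
wrist_force: [0.0, -0.1, -0.4]
width: 26.3
grasp_force: 0.0
```

Run:
```python
from h import *
e,M=pose(); to([479.5,218.8,84],53)
post=np.array([528.2,222.]);a=np.radians(99);X=np.array([np.cos(a),np.sin(a)]);Y=np.array([-X[1],X[0]])
p0=np.array([479.5,218.8])
for th in (1.4,1.2,1.0,.8,.6,.4,.2,0,-.1):
    p=post+50*(-np.cos(th)*X+np.sin(th)*Y) if th>=0 else post-50*X-5.5*Y
    print(th,p.round(1),(M.T@np.r_[p-p0,0]/250).round(3))
```

```text
t 28.73 tcp [479.4 218.9 201.1] yaw 52.9 F [ 0.  -0.1 -0.4] w 26.3
t 28.73 tcp [479.4 218.9 201.1] yaw 52.9 F [ 0.  -0.1 -0.4] w 26.3
shift/250 [0.001 0.001 0.468] turn -0.001
1.4 [480.9 205.9] [-0.038  0.035  0.   ]
1.2 [485.  196.8] [-0.057  0.071  0.   ]
1.0 [490.9 188.7] [-0.068  0.109 -0.   ]
0.8 [498.2 182. ] [-0.072  0.149 -0.   ]
0.6 [506.8 176.8] [-0.068  0.188 -0.   ]
0.4 [516.2 173.5] [-0.056  0.226 -0.   ]
0.2 [526.1 172. ] [-0.037  0.261 -0.   ]
0 [536.  172.6] [-0.011  0.292 -0.   ]
-0.1 [541.5 173.5] [ 0.005  0.307 -0.   ]
```

Request:
{"api": "carry_out", "payload": {"motion": [[0.38,0,0,0.1,0],[0.38,0,0,0.2,0],[0.38,0,0,0.3,0],[0.38,0,0,0.36,0],[0.38,0,0,0.42,0],[0.38,0,0,0.468,0],[0.38,0,0,0.468,0],[0.38,0,0,0.468,0]]}}

```text
t: 29.4
eef_pos: [479.5, 218.9, 84.5]
ee_rot: [-2.812, -1.401, 0.004]
wrist_force: [-0.3, 0.0, 0.9]
width: 26.4
grasp_force: 0.0
```

Request:
{"api": "carry_out", "payload": {"motion": [[0.38,-0.02,0.018,0,0],[0.38,-0.038,0.035,0,0],[0.38,-0.048,0.053,0,0],[0.38,-0.057,0.071,0,0],[0.38,-0.063,0.09,0,0],[0.38,-0.068,0.109,0,0],[0.38,-0.071,0.129,0,0],[0.38,-0.072,0.149,0,0]]}}

```text
t: 30.07
eef_pos: [499.5, 181.7, 85.5]
ee_rot: [2.812, 1.4, 0.0]
wrist_force: [-2.4, 0.0, -0.6]
width: 26.5
grasp_force: 1.1
```

Request:
{"api": "carry_out", "payload": {"motion": [[0.38,0.002,0.02,0,0],[0.38,0.004,0.039,0,0],[0.38,0.01,0.058,0,0],[0.38,0.016,0.077,0,0],[0.38,0.025,0.095,0,0],[0.38,0.035,0.112,0,0],[0.38,0.048,0.128,0,0],[0.38,0.061,0.143,0,0]]}}

```text
t: 30.73
eef_pos: [537.5, 173.0, 85.3]
ee_rot: [2.812, 1.4, 0.0]
wrist_force: [-1.6, 0.2, 0.1]
width: 26.7
grasp_force: 0.7
```

```bash
cat > ck.py <<'E'
from h import *
import sys
pose(); s,c=snap("scene",sys.argv[1]); i=s.astype(int)
m=(i[...,2]>140)&(i[...,1]<80)&(i[...,0]<80); m[:215]=0;m[275:]=0;m[:,:200]=0;m[:,280:]=0
n,l,st,ce=cv2.connectedComponentsWithStats(m.astype(np.uint8))
a=np.radians(99);X=np.array([np.cos(a),np.sin(a)]);Y=np.array([-X[1],X[0]])
for k in range(1,n):
    if st[k,4]>8:
        p=atz(c,ce[k],130); d=p[:2]-[528.2,222]; print(ce[k].round(1),st[k,4],p.round(1),"clamp",np.arctan2(d@Y,-d@X).round(3),"r",np.linalg.norm(d).round(1))
E
python3 ck.py s20.png
```

```text
t 30.73 tcp [537.5 173.   85.3] yaw 52.9 F [-1.6  0.2  0.1] w 26.7
```

Request:
{"api": "carry_out", "payload": {"motion": [[0.38,0.005,0.005,0,0],[0.38,0.01,0.01,0,0],[0.38,0.016,0.015,0,0],[0.38,0.016,0.015,0,0],[0.38,0.016,0.015,0,0],[0.38,0.016,0.015,0,0],[0.38,0.016,0.015,0,0],[0.38,0.016,0.015,0,0]]}}

```text
t: 31.45
eef_pos: [542.5, 173.9, 85.6]
ee_rot: [2.812, 1.4, 0.001]
wrist_force: [0.8, 0.4, 0.3]
width: 26.9
grasp_force: 0.1
```

Request:
{"api": "carry_out", "payload": {"motion": [[0.38,-0.006,-0.006,0,0],[0.38,-0.006,-0.006,-0.05,0],[0.38,-0.006,-0.006,-0.15,0],[0.38,-0.006,-0.006,-0.25,0],[0.38,-0.006,-0.006,-0.4,0],[0.38,-0.006,-0.006,-0.5,0],[0.38,-0.006,-0.006,-0.5,0],[0.38,-0.006,-0.006,-0.5,0]]}}

```text
t: 32.12
eef_pos: [542.1, 173.9, 214.1]
ee_rot: [2.81, 1.399, 0.01]
wrist_force: [-0.2, -0.5, -0.7]
width: 26.5
grasp_force: 0.0
```

Request:
{"api": "carry_out", "payload": {"motion": [[0.38,-0.4,0.3,0,0],[0.38,-0.4,0.3,0,0],[0.38,-0.4,0.3,0,0],[0.38,-0.4,0.3,0,0],[0.38,-0.4,0.3,0,0],[0.38,-0.4,0.3,0,0],[0.38,-0.4,0.3,0,0],[0.38,-0.4,0.3,0,0]]}}

```text
t: 32.78
eef_pos: [539.4, 49.9, 209.9]
ee_rot: [-2.81, -1.402, 0.001]
wrist_force: [-0.3, -0.3, 0.2]
width: 26.7
grasp_force: 0.0
```

```bash
python3 ck.py s21.png
python3 - <<'E'
from h import *
t,T=snap("top","t21.png");i=t.astype(int)
m=(i[...,2]>130)&(i[...,1]<90)&(i[...,0]<90);m[:, :195]=0;m[:,250:]=0;m[:175]=0;m[240:]=0
n,l,st,ce=cv2.connectedComponentsWithStats(m.astype(np.uint8))
for k in range(1,n):
    if st[k,4]>4: print("top",ce[k].round(1),st[k,4],atz(T,ce[k],138).round(1))
E
```

```text
t 32.78 tcp [539.4  49.9 209.9] yaw 53.0 F [-0.3 -0.3  0.2] w 26.7
[230.8 230.8] 37 [535.5 173.5 130. ] clamp 0.008 r 49.0
top [205.2 189.2] 6 [590.6 228.6 138. ]
top [220.8 205.8] 11 [536.3 174.4 138. ]
```

```bash
python3 -c "
from plant import env
print(env.sign_off())"
```

```text
the job is handed in; nothing more can be done
None
```

I fitted the suction unit in the tank with its flange flat on the gasket about 3 mm off the port's centre, swung the clamp fully round over it (about 0 rad), and handed the job in at about 33 s; sign-off returned no verdict.

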